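# Set a ball vice to the bevel angle with a clip-on pendulum gauge

## Task

The brass bar in the ball vice is to be bevelled: squeeze the clip-on angle gauge off the tool stand, clip it fully down and square onto the top edge of the bar's far end, dial facing away from the robot, and let go of it. Then grip the bar's near end and rock the vice sideways, ball seated in its ring and bar level end to end, until the swinging pointer settles on the brass index mark, and finish while still holding the bar there. Leave the index mark and the other things on the bench as they are.

Things in the scene. Friction and masses are not known exactly. Their poses are not given: they have to be found in the camera images.
- vise: Engraver's ball vice, 1.6 kg, loose, not to be lifted: dark steel ball of radius 40 mm in a rubber ring. Origin: the ball's centre; z up, x along the clamped bar, away from the robot at yaw 0. Head plate 60 (x) x 66 (y) mm, z 26 to 40 mm; two jaws 56 (x) x 24 (y) mm each, z 40 to 60, outside width 58 mm. Starts upright; turns in the ring by friction (0.2 to 0.35 N m), a bit top-heavy.
- bar_far (a point): Middle of the top edge of the brass bar at x = 42, z = 68 mm of the vice, vice's axes: place for the gauge's throat. The bar is clamped rigidly in the jaws: 120 long (vice x -60 to 60), 10 thick (y -5 to 5), 28 mm tall (z 40 to 68). Its ends overhang the jaws by 32 mm, free at both sides and below.
- bar_near (a point): Middle of the bar's top edge at x = -46, z = 68 mm of the vice, vice's axes: the end to grip from above, fingers across the 10 mm thickness. Moved sideways on an arc about the ball's centre, turning with it about the vice's x, it makes the ball roll in place in the ring.
- ring: Black rubber ring fixed to the bench, 84 mm outside diameter, 20 mm tall. Origin: centre of its underside. The seated ball's centre is 49 mm above it.
- stand: Fixed light-wood tool stand: block 120 (x) x 96 (y) x 24 mm with small screwdrivers (tops below 92 mm) and an upright board along x, 76 long, 10 mm thick (y), top edge 96 mm up. Origin: centre of the underside. The gauge starts clipped on the board's top edge, fully home.
- gauge: Clip-on angle gauge, 126 g, black: a peg-like sprung clip, jaws down, levers up, round white dial in front. This body is the clip half at -y with the dial. Origin: middle of the throat, the stop on which the gripped edge rests; z up, x to the dial (it faces +x), y across the jaws. Jaws 22 mm wide (x -11 to 11), 18 mm deep below the throat. Dial case radius 38 mm, x 20 to 30, centre z = 44 mm.
- gauge_grip (a point): 40 mm above the throat, between the levers, gauge's axes: put the TCP here to squeeze them, closing along the gauge's y. Levers 22 mm wide (x), z 14 to 52 mm; on a 10 mm edge they splay 0.15 rad each, 36 mm over their tops; squeezed to the stop they are parallel, 24 mm over all (6 to 10 N). As they spread on release they can draw the clip up 4 mm unless the hand eases down with them.
- gauge_pivot (a point): Clip's pivot, axis along the gauge's x, 10 mm above the throat, always in the clip's mid-plane. When squeezed to the stop by an upright gripper each half turns 0.15 rad about it: this body and dial lean 0.15 rad while the clip's mid-plane stays upright and the throat hangs 10 mm below the pivot, the jaws open 18 mm at their tips.
- gauge_jaw (a joint): Opening (rad) of the clip's +y half against the other: 0 with the jaws parallel on a 10 mm edge, 0.30 squeezed to the stop, -0.34 shut on nothing. A spring shuts it (about 8 N on the bar).
- pointer (a joint): Angle (rad) of the weighted black pointer against the dial about the gauge's x; 0 along the gauge's z. Its needle always settles pointing straight up, so when the gauge leans by a about its own +x the joint reads -a. Facing the dial, positive is anticlockwise. Swings with a period of about 0.6 s, settles in about 2 s.
- marker (a joint): Angle (rad) of the brass index mark at the dial's rim, same zero and sense as the pointer; random between 0.20 and 0.40, stiff, not to be moved. For the pointer to meet it the gauge must lean by minus this angle about its +x: its top towards +y of the vice.
- pointer_tip (a point): Tip of the pointer's needle, 26 mm from the dial's centre; its z axis runs along the needle.
- marker_tip (a point): Inner end of the brass index mark, a tab 5 mm wide and 13 mm long, 25 mm from the dial's centre; its z axis is the line from the dial's centre to the mark.
- oil_bottle: Bystander: amber bottle with white cap, 44 mm diameter, 75 mm tall; origin at the centre of its base.
- parts_dish: Bystander: shallow blue dish, 84 mm diameter, 16 mm tall; origin at the centre of its base.
- dust_cover: Bystander: clear dust cover with a knob, 76 mm diameter, 70 mm tall; origin at the centre of its base.
- loupe: Bystander: black eye loupe, 36 mm diameter, 34 mm tall; origin at the centre of its base.

How it is judged:
By the outcome, as a careful person would: the job done as asked, in the order asked, and still so for the second after the job is handed in, while the arm keeps its last pose, push and grip.
It also fails if it takes over 64 s, if anything falls off the work surface, if the arm or the gripper's body presses on something with over 40 N, if the wrist force passes 120 N, or if a joint passes its speed limit or range.

## Robot

A 6-joint arm with a two-finger parallel gripper is mounted at the origin on the work surface. World frame = base frame: x ahead of the robot, y to its left, z up, the work surface at z = 0. Lengths are in m, angles in rad, forces in N, time in s.
With the tool pointing down it reaches from about 0.4 to 0.825 m from the base axis. Payload 7 kg.
Tool frame: the origin (TCP) lies between the finger pads, 19 mm behind the fingertips; this is the grasp point; z points along the fingers, y is the line along which they close (so a half turn about z gives the same grasp; the last joint's range is limited). The gripper opens to 88 mm and grips with 3 to 60 N. Pads are 19 mm wide; open, the fingers measure 130 mm over their backs; the gripper's body (78 mm by 193 mm) begins 47 mm behind the grasp point.
Start: joints at [-0.972, 0.359, 0.012, 0, -1.224, -0.288], TCP at [0.206, -0.643, 0.245] pointing down, gripper open.
Joint ranges: [-3.07, 3.07], [-1.43, 2.12], [-1.02, 1.25], [-3.03, 1.67], [-3.05, -0], [-3.03, 3.03]. Speed limits (rad/s): [2.39, 2.39, 3.01, 3.14, 3.14, 3.14].

## Interface

Orientations are given as [roll, pitch, yaw] about the fixed x, y, z axes, in that order (R = Rz(yaw) Ry(pitch) Rx(roll)).
In Python, from station import arm gives the robot as it stands.
- The arm moves only by the tool nudge_tcp, called after ">>>" as a command line: name --argument value ..., lists and objects as JSON in quotes. Schema: {"type":"object","properties":{"motion":{"type":"object","properties":{"increments":{"type":"array","items":{"type":"array","items":{"type":"number"},"minItems":5,"maxItems":5},"minItems":1,"maxItems":20}},"additionalProperties":false,"required":["increments"]},"squeeze":{"type":"number"},"only":{"type":"string"},"quiet":{"type":"boolean"},"lines":{"type":"string"}},"required":["motion"],"additionalProperties":false}. motion is an object whose key "increments" holds a list of rows, 1 to 20 of them, each of 5 numbers: the finger opening in m, then dx, dy, dz in cm, then a turn about the tool's z in rad; each row is the pose to reach, as a shift and turn from the pose commanded when the call began, along the tool's axes at that moment; what a row does not reach only later rows make up. A row lasts 1/12 s, in which the tool goes at most 0.0417 m and 0.125 rad, less where a joint would pass 70% of its speed; a pose out of reach is approached as far as the arm can. The fingers move at their own pace and stop on an object; squeeze is the grip in N (left out, the last holds). Time passes only in rows, so rows that do not move let the fingers close. The tool returns the time, the measured TCP pose, the force, the opening and the grip force at its end. only (a regular expression) keeps the lines of the reply that match it, lines (a string "A,B") keeps lines A to B, and quiet returns only ok. Input that does not fit is refused with a message, and nothing moves.
- arm.get_state(): the state, without advancing time (a new reading comes with each control period).
- arm.grab_frame(name): name is "side" or "top" or "wrist"; returns the picture (384x512x3 uint8, red, green, blue); there is no depth.
- arm.camera_params(name): a dict with "fx", "fy", "cx", "cy" (pixels), "T" (4x4, takes a point from camera to world coordinates); the wrist camera has in their place "hand_eye" (4x4, takes a point from camera to tool coordinates, whose origin is the TCP and whose axes are the flange's). Camera axes: x right, y down, z forward; pixel columns grow to the right and rows downward; lengths in m; the calibration is good to about 2 mm. A picture is of the moment at which its call begins: read the wrist's pose just before it. camera_params takes no time and is no camera call.
- arm.job_done(): hands the job in; it is judged then, once.
The state is a dict: "t": time; "q": joint angles; "qd": joint speeds; "joint_efforts": joint torques, N m; "eef_pos": TCP position; "ee_rot": TCP orientation; "force": force on the tool from outside, world axes, zero at the start; "moment": the same for the moment, N m; "width": finger opening in m; "gripper_force": force on a finger pad.
Only numpy, scipy, OpenCV 4.12 (cv2) and the standard library are available. Lean on these libraries where they do the work, as an engineer would, in place of code of your own. Each camera call takes 0.05 s, during which the arm holds its last target. There are 200 camera calls.

## Working session

There is one attempt and no reset: what is moved stays moved. The work goes in short steps, Python scripts to look and compute and a tool call to move; the robot and the scene stay as the last step left them, time stands still between calls to the robot, and variables do not carry over. Pictures are saved under pics/ and viewed, at most 10 in all, crops included, and the job is handed in when it is done.

```bash
ls; mkdir -p pics; python3 - <<'E'
from station import arm
import cv2,numpy as np
s=arm.get_state();print({k:np.round(v,3).tolist() for k,v in s.items()})
ims=[]
for n in("side","top","wrist"):
    p=arm.camera_params(n);print(n,{k:np.round(v,3).tolist() for k,v in p.items()})
    im=arm.grab_frame(n)[:,:,::-1];cv2.imwrite(f"pics/{n}0.png",im);ims.append(im)
E
```

```text
pics
station.py
{'t': 0.0, 'q': [-0.972, 0.359, 0.011, -0.0, -1.224, -0.288], 'qd': [-0.001, -0.001, -0.0, 0.001, -0.0, -0.001], 'joint_efforts': [0.001, -58.271, 29.306, 6.997, 0.007, -0.0], 'eef_pos': [0.206, -0.642, 0.244], 'ee_rot': [3.14, -0.0, -2.831], 'force': [0.549, -0.867, 0.37], 'moment': [-0.006, -0.038, 0.009], 'gripper_force': 0.0, 'width': 0.088}
side {'fx': 495.641, 'fy': 495.641, 'cx': 257.746, 'cy': 198.333, 'T': [[0.999, -0.022, 0.037, 0.583], [-0.043, -0.534, 0.844, -1.02], [0.001, -0.845, -0.535, 0.766], [0.0, 0.0, 0.0, 1.0]]}
top {'fx': 412.658, 'fy': 412.658, 'cx': 250.92, 'cy': 192.961, 'T': [[-0.004, -0.982, 0.19, 0.372], [-1.0, 0.004, -0.001, -0.03], [0.0, -0.19, -0.982, 1.451], [0.0, 0.0, 0.0, 1.0]]}
wrist {'fx': 302.728, 'fy': 302.728, 'cx': 254.086, 'cy': 195.78, 'hand_eye': [[-0.0, -0.965, -0.264, 0.072], [1.0, -0.0, -0.001, 0.0], [0.001, -0.264, 0.965, -0.14], [0.0, 0.0, 0.0, 1.0]]}
```

View pics/side0.png

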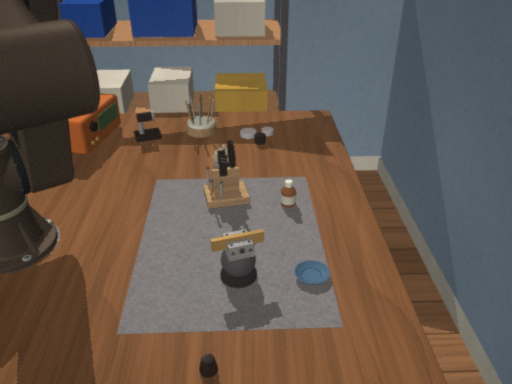

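View pics/top0.png

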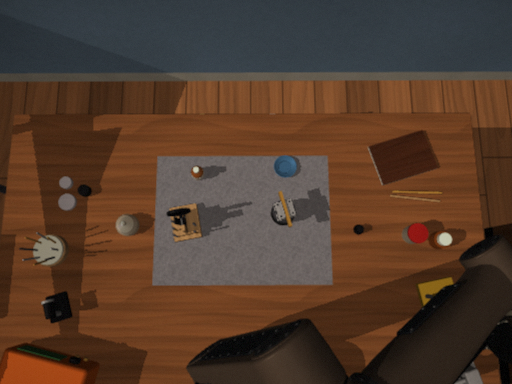

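The side view shows the ring at about (239,272), the bar running from (212,243) to (264,236), and the gauge on the stand near (226,158). The top view shows the stand at about (185,222), the dial at (178,212), and the bar from (281,193) to (290,227). Next I'll enlarge both views.

```bash
cat > h.py <<'E'
from station import arm
import cv2,numpy as np
from scipy.spatial.transform import Rotation as Ro
def cam(n,s=None):
    p=arm.camera_params(n)
    if n=="wrist":
        s=s or arm.get_state();B=np.eye(4);B[:3,:3]=Ro.from_euler('xyz',s['ee_rot']).as_matrix();B[:3,3]=s['eef_pos'];T=B@p['hand_eye']
    else:T=p['T']
    return np.array([[p['fx'],0,p['cx']],[0,p['fy'],p['cy']],[0,0,1]]),np.array(T)
def ray(c,uv):
    K,T=c;d=T[:3,:3]@np.linalg.inv(K)@np.array([*uv,1.]);return T[:3,3],d/np.linalg.norm(d)
def onz(c,uv,z):
    o,d=ray(c,uv);return o+d*(z-o[2])/d[2]
def tri(cs,uvs):
    A=0;b=0
    for c,uv in zip(cs,uvs):
        o,d=ray(c,uv);P=np.eye(3)-np.outer(d,d);A=A+P;b=b+P@o
    X=np.linalg.solve(A,b)
    return X,[round(float(np.linalg.norm((np.eye(3)-np.outer(d,d))@(X-o))),4) for o,d in [ray(c,u) for c,u in zip(cs,uvs)]]
def proj(c,X):
    K,T=c;x=K@(T[:3,:3].T@(np.array(X)-T[:3,3]));return x[:2]/x[2]
E
python3 - <<'E'
from h import *
a=cv2.imread("pics/side0.png");b=cv2.imread("pics/top0.png")
a1=cv2.resize(a[135:295,180:330],None,fx=2.6,fy=2.6,interpolation=cv2.INTER_CUBIC)
b1=cv2.resize(b[165:265,155:255+60],None,fx=2.4,fy=2.4,interpolation=cv2.INTER_CUBIC)
H=max(a1.shape[0],b1.shape[0]);o=np.zeros((H,a1.shape[1]+b1.shape[1],3),np.uint8)
o[:a1.shape[0],:a1.shape[1]]=a1;o[:b1.shape[0],a1.shape[1]:]=b1;print(o.shape);cv2.imwrite("pics/z0.png",o)
t=cam("top");s=cam("side")
for n,u in dict(far=(281,193),near=(290,227)).items():print(n,onz(t,u,.117).round(3))
for n,u in dict(near=(212,243),far=(264,236)).items():print(n,onz(s,u,.117).round(3))
print("stand",onz(t,(185,222),.024).round(3),"dial",onz(t,(178,212),.17).round(3))
E
```

```text
(416, 774, 3)
far [ 0.629 -0.131  0.117]
near [ 0.516 -0.158  0.117]
near [ 0.522 -0.17   0.117]
far [ 0.635 -0.149  0.117]
stand [0.545 0.198 0.024] dial [0.559 0.197 0.17 ]
```

View pics/z0.png

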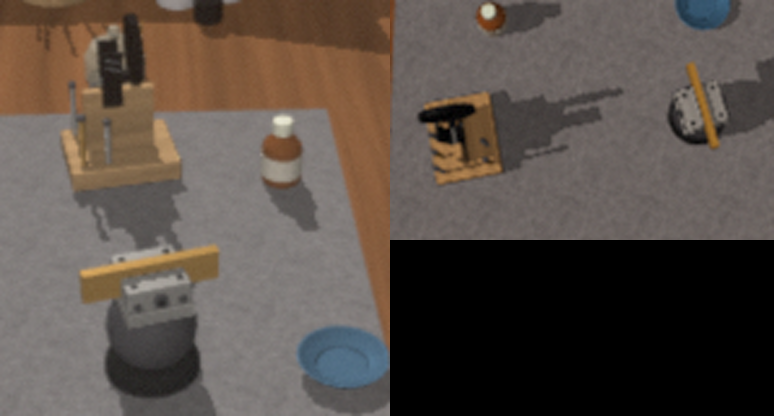

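The bar runs from about (0.52,-0.16) to (0.632,-0.14). The stand and gauge are near (0.545,0.198), with yaw about 0.15. I'll move to a viewpoint in front of the dial with the tool turned half round, so the wrist camera is on the dial side.

Careful with the scale: shifts go in cm. That gives: -0.6 m is -60, 0.5 m is 50.

>>> nudge_tcp --motion '{"increments": [[0.088, -12, 10, 0, -0.46], [0.088, -12, 10, 0, -0.46], [0.088, -12, 10, 0, -0.46], [0.088, -12, 10, 0, -0.46], [0.088, -36, 30, 0, -1.4], [0.088, -36, 30, 0, -1.4], [0.088, -36, 30, 0, -1.4], [0.088, -36, 30, 0, -1.4], [0.088, -36, 30, 0, -1.4], [0.088, -36, 30, 0, -1.4], [0.088, -36, 30, 0, -1.4], [0.088, -36, 30, 0, -1.4], [0.088, -60, 50, 0, -2.3], [0.088, -60, 50, 0, -2.3], [0.088, -60, 50, 0, -2.3], [0.088, -60, 50, 0, -2.3], [0.088, -60, 50, 0, -2.3], [0.088, -60, 50, 0, -2.3], [0.088, -60, 50, 0, -2.3], [0.088, -60, 50, 0, -2.3]]}'

```text
t: 1.82
eef_pos: [0.6265, 0.0206, 0.2447]
ee_rot: [-3.142, 0.0, -0.521]
force: [1.0, -0.5, -0.2]
width: 0.0881
gripper_force: 0.0
```

```bash
python3 -c "
from h import *
s=arm.get_state();print(s['t'],s['q'],s['eef_pos'],s['ee_rot'])"
```

```text
1.8167 [ 3.43823060e-01  2.80740767e-01 -1.01399852e-01 -6.70021719e-05
 -1.18867478e+00  7.05883016e-01] [0.62654723 0.02063195 0.24471478] [-3.14156684e+00  5.96846183e-05 -5.21115235e-01]
```

>>> nudge_tcp --motion '{"increments": [[0.088, 0.6, -24.5, 0, -0.68], [0.088, 0.6, -24.5, 0, -0.68], [0.088, 0.6, -24.5, 0, -0.68], [0.088, 0.6, -24.5, 0, -0.68], [0.088, 0.6, -24.5, 0, -0.68], [0.088, 0.6, -24.5, 0, -0.68], [0.088, 0.6, -24.5, 0, -0.68], [0.088, 0.6, -24.5, 0, -0.68]]}'

```text
t: 2.48
eef_pos: [0.754, 0.2272, 0.2425]
ee_rot: [3.141, 0.003, 0.151]
force: [0.4, -0.2, -1.3]
width: 0.0878
gripper_force: 0.0
```

```bash
python3 -c "
from h import *
s=arm.get_state();np.save('s1.npy',s,allow_pickle=True);cv2.imwrite('pics/w1.png',arm.grab_frame('wrist')[:,:,::-1])
cv2.imwrite('pics/s1.png',arm.grab_frame('side')[:,:,::-1]);cv2.imwrite('pics/t1.png',arm.grab_frame('top')[:,:,::-1])
a=cv2.imread('pics/w1.png');cv2.imwrite('pics/w1v.png',cv2.resize(a,None,fx=1.5,fy=1.5,interpolation=cv2.INTER_CUBIC))
"
```

```text
(no output)
```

View pics/w1v.png

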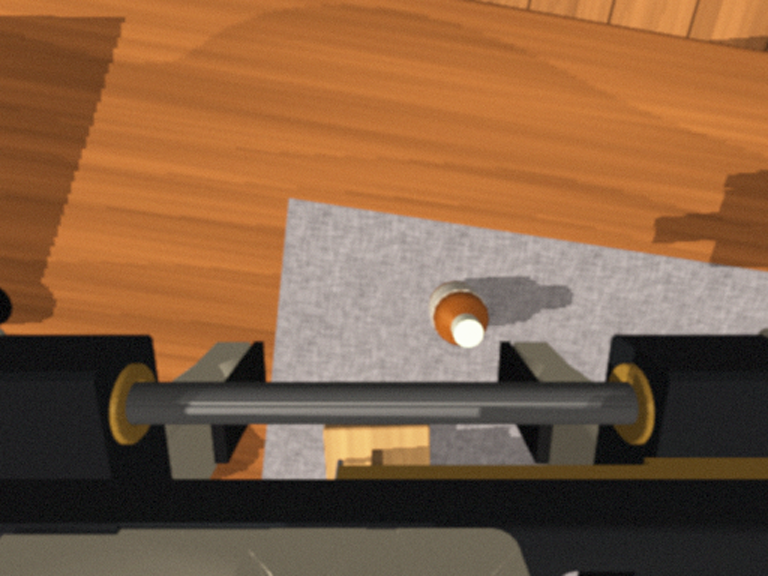

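The gripper hides the lower rows, so only rows above about 250 are usable. The stand edge shows at about (250,283) in original pixels. I'll move back to a spot above the gauge, where the dial should fall in the visible band.

Scaled: -0.183 m is -18.3, 0.012 m is 1.2.

>>> nudge_tcp --motion '{"increments": [[0.088, -18.3, 0, 1.2, 0], [0.088, -18.3, 0, 1.2, 0], [0.088, -18.3, 0, 1.2, 0], [0.088, -18.3, 0, 1.2, 0], [0.088, -18.3, 0, 1.2, 0], [0.088, -18.3, 0, 1.2, 0], [0.088, -18.3, 0, 1.2, 0], [0.088, -18.3, 0, 1.2, 0]]}'

```text
t: 3.3
eef_pos: [0.5735, 0.1975, 0.2346]
ee_rot: [-3.141, -0.002, 0.148]
force: [1.6, -0.2, 0.0]
width: 0.0877
gripper_force: 0.0
```

```bash
python3 -c "
from h import *
s=arm.get_state();np.save('s2.npy',s,allow_pickle=True);cv2.imwrite('pics/w2.png',arm.grab_frame('wrist')[:,:,::-1])
a=cv2.imread('pics/w2.png');cv2.imwrite('pics/w2v.png',cv2.resize(a[60:330,100:420],None,fx=2.2,fy=2.2,interpolation=cv2.INTER_CUBIC))
"
```

```text
(no output)
```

View pics/w2v.png

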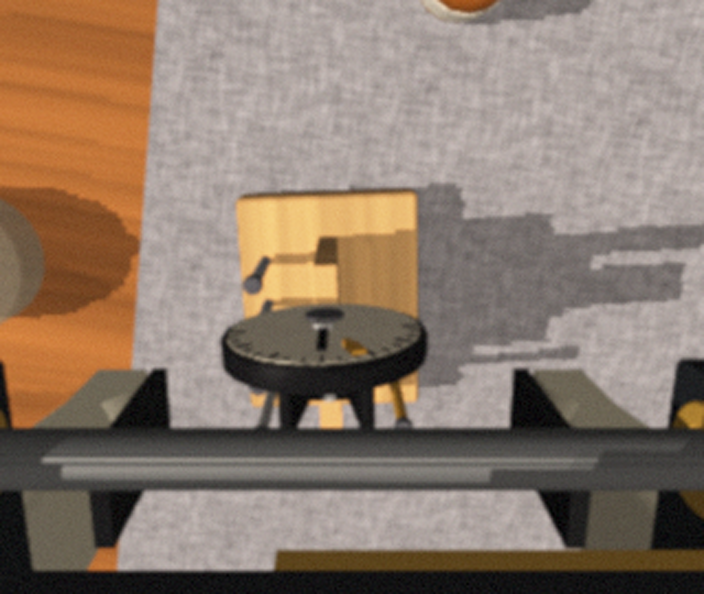

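The dial rim spans from (223,345) to (427,338) in this view. The needle is at about (322,340), the brass mark at about (353,348), and the stand's front edge runs from (238,195) to (417,192).

```bash
python3 - <<'E'
from h import *
s=np.load('s2.npy',allow_pickle=True).item();c=cam('wrist',s);f=lambda u,v:(100+u/2.2,60+v/2.2)
a=cv2.imread('pics/w2.png');h=cv2.cvtColor(a,cv2.COLOR_BGR2HSV)
L=onz(c,f(238,197),.024);R=onz(c,f(417,193),.024);print(L,R,np.linalg.norm(L-R));y=L-R;yaw=np.arctan2(-y[0],y[1]);print('yaw',yaw)
M=(L+R)/2;g=M-.06*np.array([np.cos(yaw),np.sin(yaw),0]);print('stand',g)
L=onz(c,f(223,343),.14);R=onz(c,f(427,340),.14);y=L-R;print(L,R,np.linalg.norm(y),np.arctan2(-y[0],y[1]))
ex=np.array([np.cos(yaw),np.sin(yaw),0]);C=(L+R)/2;print('gauge from dial',C-.029*ex)
# marker: brass mask near
m=cv2.inRange(h,(8,90,60),(30,255,255));m[:, :245]=0;m[:,275:]=0;m[:205]=0;m[225:]=0
v,u=np.nonzero(m);print(u.mean(),v.mean(),len(u))
# rays to dial plane
P0=C-.029*ex+.03*ex
ey=np.array([-ex[1],ex[0],0]);P0[2]=.14
def pl(uv):
    o,d=ray(c,uv);X=o+d*((P0-o)@ex)/(d@ex);return (X-P0)@ey,X[2]-.14
for uv in [(u.mean(),v.mean()),f(322,328),f(322,350),f(325,308),f(325,362),f(223,340),f(427,335)]:
    q=pl(uv);print(np.round(q,4),'ang',np.arctan2(-q[0],q[1]))
E
```

```text
[0.59456604 0.25419212 0.024     ] [0.6104444 0.1618858 0.024    ] 0.0936620506583285
yaw 0.1703509156703806
stand [0.5433737  0.19786727 0.024     ]
[0.5558181  0.23851356 0.14      ] [0.56816012 0.16377824 0.14      ] 0.07574756947057437 0.16366590502731734
gauge from dial [0.53340888 0.19622958 0.14      ]
260.4025974025974 217.45454545454547 77
[-0.0102  0.009 ] ang 0.8498731782385306
[ 0.0014 -0.0134] ang -3.0380446115697146
[0.0008 0.0121] ang -0.0628252588847672
[ 0.0008 -0.0416] ang -3.1224954570630703
[-0.0005  0.0241] ang 0.022488713196330334
[ 0.038  -0.0013] ang -1.6041634266389393
[-0.0381 -0.0021] ang 1.6255347381424212
```

>>> nudge_tcp --motion '{"increments": [[0.088, -3.75, -0.45, 0, -0.018], [0.088, -3.75, -0.45, 0, -0.018], [0.088, -3.75, -0.45, 3, -0.018], [0.088, -3.75, -0.45, 6, -0.018], [0.088, -3.75, -0.45, 8, -0.018], [0.088, -3.75, -0.45, 9.6, -0.018], [0.088, -3.75, -0.45, 9.6, -0.018], [0.088, -3.75, -0.45, 9.6, -0.018], [0.088, -3.75, -0.45, 9.6, -0.018]]}'

```text
t: 4.1
eef_pos: [0.5363, 0.1971, 0.1382]
ee_rot: [-3.142, -0.001, 0.167]
force: [-0.1, 0.6, 1.0]
width: 0.0877
gripper_force: 0.0
```

```bash
python3 -c "
from h import *
s=arm.get_state();np.save('s3.npy',s,allow_pickle=True);cv2.imwrite('pics/w3.png',arm.grab_frame('wrist')[:,:,::-1])
a=cv2.imread('pics/w3.png');cv2.imwrite('pics/w3v.png',cv2.resize(a[100:330,100:420],None,fx=2.4,fy=2.4,interpolation=cv2.INTER_CUBIC))
"
```

```text
(no output)
```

View pics/w3v.png

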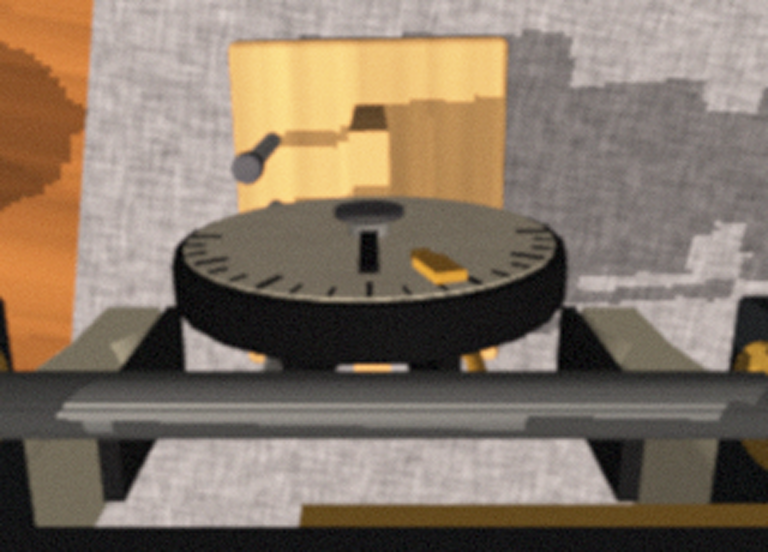

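The dial is centred at view column 371, which is laterally on the tool. The needle points straight up at (369,250), and the mark runs from (415,257) to (465,275).

```bash
python3 - <<'E'
from h import *
from scipy.optimize import least_squares
s=np.load('s3.npy',allow_pickle=True).item();c=cam('wrist',s);f=lambda p:(100+p[0]/2.4,100+p[1]/2.4)
yaw=.167;ex=np.array([np.cos(yaw),np.sin(yaw),0]);ey=np.array([-ex[1],ex[0],0])
def pl(P,uv):
    o,d=ray(c,uv);X=o+d*((P-o)@ex)/(d@ex);return np.array([(X-P)@ey,X[2]-P[2]])
rim=[(180,248),(562,244),(370,298),(250,285),(490,284),(230,217),(500,213)]
def P(x):return np.array([.536,.197,0])+x[0]*ex+x[1]*ey+np.array([0,0,x[2]])
r=least_squares(lambda x:[np.linalg.norm(pl(P(x),f(p)))-.038 for p in rim],[.03,0,.14]);print(r.x,(r.fun*1e3).round(1))
for off in(0,.003):
  for nm,p in dict(in_l=(413,252),in_r=(418,262),outA=(440,280),outB=(466,277),mid_in=(420,254),mid_out=(462,270),needle=(369,270),tick=(369,290)).items():
    q=pl(P(r.x)+off*ex,f(p));print(nm,(q*1e3).round(1),np.arctan2(-q[0],q[1]).round(3))
h=cv2.cvtColor(cv2.imread('pics/w3.png'),cv2.COLOR_BGR2HSV)
m=cv2.inRange(h,(8,110,60),(30,255,255));m[:,:268]=0;m[:,298:]=0;m[:200]=0;m[222:]=0
v,u=np.nonzero(m);q=np.array([pl(P(r.x)+.002*ex,(a,b)) for a,b in zip(u,v)]);mu=q.mean(0);print(len(u),mu,np.arctan2(-mu[0],mu[1]))
e=np.linalg.svd(q-mu)[2][0];print(e,np.arctan(-e[0]/e[1]))
E
```

```text
[ 2.76934632e-02 -1.16402491e-04  1.28144399e-01] [ 1.6  1.8 -0.4 -0.4 -1.  -1.  -0.9]
in_l [-8.3 11.8] 0.613
in_r [-8.9 18.3] 0.453
outA [-12.1  28.7] 0.4
outB [-16.9  27. ] 0.558
mid_in [-9.6 13.2] 0.631
mid_out [-16.7  23.1] 0.625
needle [ 0.4 23.1] -0.017
tick [ 0.4 33.8] -0.012
in_l [-7.7 21.6] 0.343
in_r [-8.2 27.6] 0.29
outA [-11.2  37.2] 0.293
outB [-15.7  35.7] 0.413
mid_in [-8.9 22.9] 0.372
mid_out [-15.5  32.1] 0.449
needle [ 0.4 32.1] -0.012
tick [ 0.4 42. ] -0.009
250 [-0.01153215  0.02693758] 0.40449886367732857
[-0.20603585  0.97854444] 0.2075221538944061
```

```bash
python3 - <<'E'
from h import *
s=np.load('s3.npy',allow_pickle=True).item();c=cam('wrist',s);f=lambda p:(100+p[0]/2.4,100+p[1]/2.4)
yaw=.167;ex=np.array([np.cos(yaw),np.sin(yaw),0]);ey=np.array([-ex[1],ex[0],0]);O=np.array([.5363,.1971,0])
def at(p,z): X=onz(c,f(p),z)-O;return np.round([1e3*X@ex,1e3*X@ey],1)
print('rimL',at((180,248),.14),'rimR',at((562,244),.14),'bot',at((370,298),.178),'needle tip',at((369,273),.166),'tick',at((369,292),.176))
for m in(.3,.35,.4):
  print(m,'in',at((415,257),.14+.025*np.cos(m)),-25*np.sin(m),'outmid',at((453,279),.14+.038*np.cos(m)),-38*np.sin(m),'outcorners',at((440,281),.176),at((466,277),.176))
E
python3 -c "
import cv2
a=cv2.imread('pics/w3.png');cv2.imwrite('pics/w3z.png',cv2.resize(a[175:230,165:345],None,fx=4.4,fy=9,interpolation=cv2.INTER_CUBIC))"
```

```text
rimL [28.2 37.7] rimR [ 29.  -37.9] bot [32.   0.1] needle tip [31.8  0.2] tick [32.2  0.2]
0.3 in [33.9 -7.3] -7.388005166533489 outmid [ 34.3 -12.2] -11.229767853130904 outcorners [ 33.9 -10.3] [ 34.6 -14.1]
0.35 in [33.7 -7.4] -8.572445186386284 outmid [ 34.1 -12.3] -13.030116683307151 outcorners [ 33.9 -10.3] [ 34.6 -14.1]
0.4 in [33.6 -7.4] -9.735458557716264 outmid [ 33.9 -12.3] -14.79789700772872 outcorners [ 33.9 -10.3] [ 34.6 -14.1]
```

View pics/w3z.png

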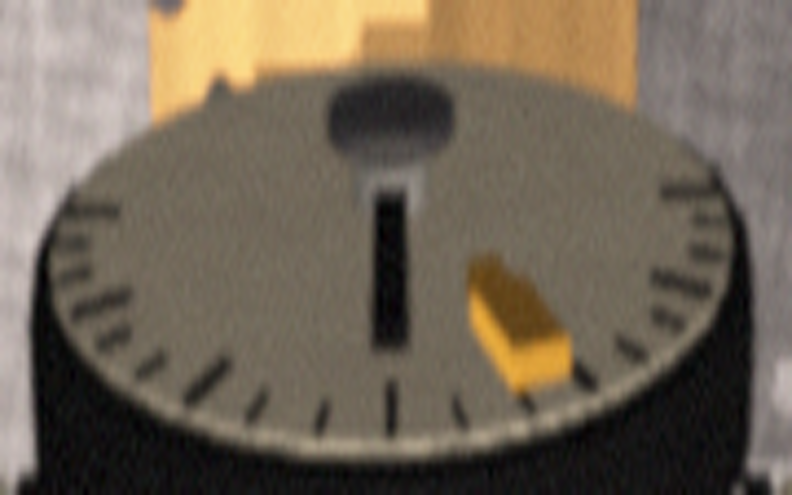

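The black dial carries ticks every 10°. The needle is at 0, and the brass tab stands off in front of the dial between the 10° and 30° ticks. Measured laterally, the mark is at about 0.33 rad, and I'll check that again on the bar. Next I squeeze the gauge.

>>> nudge_tcp --motion '{"increments": [[0.02, 0, 0, 0, 0], [0.02, 0, 0, 0, 0], [0.02, 0, 0, 0, 0], [0.02, 0, 0, 0, 0], [0.02, 0, 0, 0, 0], [0.02, 0, 0, 0, 0], [0.02, 0, 0, 0, 0], [0.02, 0, 0, 0, 0], [0.02, 0, 0, 0, 0], [0.02, 0, 0, 0, 0]]}' --squeeze 20

```text
t: 4.98
eef_pos: [0.5362, 0.197, 0.1388]
ee_rot: [3.141, -0.002, 0.168]
force: [-1.2, -2.3, 13.5]
width: 0.0268
gripper_force: 9.9
```

```bash
python3 - <<'E'
from h import *
s=arm.get_state()
# bar from initial views: brass mask fit
out={}
for n in('top','side'):
    a=cv2.imread(f'pics/{n}0.png');h=cv2.cvtColor(a,cv2.COLOR_BGR2HSV);m=cv2.inRange(h,(10,120,90),(28,255,255));w=np.zeros_like(m)
    if n=='top':w[180:240,265:305]=1
    else:w[225:255,205:270]=1
    m=m*w;k,l,st,ce=cv2.connectedComponentsWithStats(m);i=1+np.argmax(st[1:,4]);v,u=np.nonzero(l==i);r=cv2.minAreaRect(np.float32(np.c_[u,v]));print(n,st[i],r)
    b=cv2.boxPoints(r);print(b.round(1).tolist())
E
```

```text
top [279 191  13  36 132] ((284.6999816894531, 208.59999084472656), (36.366188049316406, 4.110960960388184), 71.56504821777344)
[[277.0, 192.0], [280.8999938964844, 190.6999969482422], [292.3999938964844, 225.1999969482422], [288.5, 226.5]]
side [211 230  53  21 418] ((237.54214477539062, 239.71763610839844), (11.49632453918457, 53.30113983154297), 79.04593658447266)
[[210.3000030517578, 239.10000610351562], [262.6000061035156, 229.0], [264.79998779296875, 240.3000030517578], [212.5, 250.39999389648438]]
```

Scaled: -0.001 m is -0.1.

>>> nudge_tcp --motion '{"increments": [[0.02, 0, 0, -0.1, 0], [0.02, 0, 0, -0.1, 0], [0.02, 0, 0, -0.1, 0], [0.02, 0, 0, -0.1, 0]]}' --squeeze 24

```text
t: 5.32
eef_pos: [0.5362, 0.1975, 0.1395]
ee_rot: [-3.141, -0.003, 0.168]
force: [-0.2, 1.0, 7.0]
width: 0.0235
gripper_force: 23.9
```

```bash
python3 - <<'E'
from h import *
for n,e in (('top',[((277+280.9)/2,(192+190.7)/2),((292.4+288.5)/2,225.8)]),('side',[(262.6,229),(210.3,239.1),(237,235)])):
    print(n,[onz(cam(n),p,.117).round(4).tolist() for p in e])
E
```

```text
top [[0.6342, -0.1239, 0.117], [0.5203, -0.1592, 0.117]]
side [[0.6329, -0.1232, 0.117], [0.5177, -0.1558, 0.117], [0.5757, -0.1433, 0.117]]
```

Scaled: 0.26 m is 26, 0.14 m is 14.

>>> nudge_tcp --motion '{"increments": [[0.02, 0, 0, -1.5, 0], [0.02, 0, 0, -4, 0], [0.02, 0, 0, -8, 0], [0.02, 0, 0, -12, 0], [0.02, -0.5, 2, -12, -0.01], [0.02, -2, 6, -12, -0.03], [0.02, -3, 10, -12, -0.05], [0.02, -4, 14, -12, -0.06], [0.02, -5, 18, -12, -0.08], [0.02, -6, 22, -12, -0.09], [0.02, -7, 26, -12, -0.1], [0.02, -8, 30, -12, -0.118], [0.02, -8.5, 33, -12, -0.118], [0.02, -9, 34.7, -12, -0.118], [0.02, -9, 34.7, -12, -0.118], [0.02, -9, 34.7, -12, -0.118]]}'

```text
t: 6.65
eef_pos: [0.5035, -0.1613, 0.2576]
ee_rot: [-3.141, 0.001, 0.283]
force: [0.2, 0.7, -0.9]
width: 0.0236
gripper_force: 23.8
```

```bash
python3 -c "
from h import *
s=arm.get_state();np.save('s4.npy',s,allow_pickle=True);cv2.imwrite('pics/w4.png',arm.grab_frame('wrist')[:,:,::-1])
a=cv2.imread('pics/w4.png');cv2.imwrite('pics/w4v.png',cv2.resize(a,None,fx=1.5,fy=1.5,interpolation=cv2.INTER_CUBIC))
"
```

```text
(no output)
```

View pics/w4v.png

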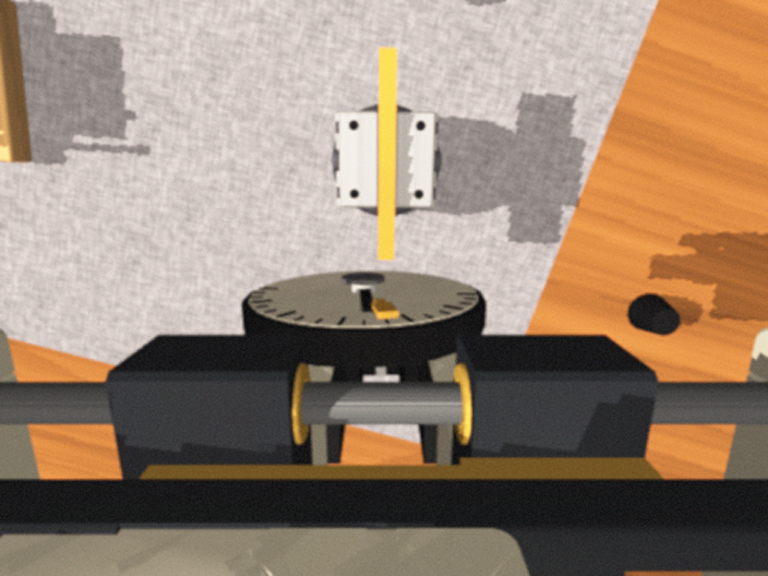

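The bar is clear, from its far end at (388,47) to its near end at (386,259) in this view. The gauge is held with its dial leaning as expected. Measuring the bar now.

```bash
python3 - <<'E'
from h import *
s=np.load('s4.npy',allow_pickle=True).item();c=cam('wrist',s)
h=cv2.cvtColor(cv2.imread('pics/w4.png'),cv2.COLOR_BGR2HSV);m=cv2.inRange(h,(15,130,120),(32,255,255));w=np.zeros_like(m);w[20:178,235:285]=1;m*=w
k,l,st,ce=cv2.connectedComponentsWithStats(m);i=1+np.argmax(st[1:,4]);print(st[i])
v,u=np.nonzero(l==i)
rows=np.unique(v);mid=np.array([[u[v==r].mean(),r] for r in rows]);P=np.array([onz(c,p,.117) for p in mid])
p=np.polyfit(P[4:-4,0],P[4:-4,1],1);yaw=np.arctan(p[0])
a,b=onz(c,(mid[0,0],rows[0]-.5),.117),onz(c,(mid[-1,0],rows[-1]+.5),.117)
print('far',a,'near',b,'len',np.linalg.norm(a-b),'yaw',yaw)
wd=[np.ptp(u[v==r])+1 for r in rows];print('width px',np.mean(wd), 'width m',np.linalg.norm(onz(c,(0,60),.117)-onz(c,(np.mean(wd),60),.117)))
C=(a+b)/2;e=np.array([np.cos(yaw),np.sin(yaw),0]);F=C+.042*e;N=C-.046*e;print('C',C,'F',F,'N',N)
ty=s['ee_rot'][2];x=np.array([np.cos(ty),np.sin(ty),0]);y=np.array([x[1],-x[0],0]);T=np.array(s['eef_pos'])
d=F-T;print('to F: dx',d@x,'dy',d@y,'turn',ty-yaw)
# dial lateral/fore check in tool
f=lambda p:(p[0]/1.5,p[1]/1.5)
for q in[(245,297),(482,292)]:
  X=onz(c,f(q),T[2]+.002)-T;print('rim',X@x,X@y)
E
```

```text
[ 252   32   13  141 1526]
far [ 0.63387953 -0.12645313  0.117     ] near [ 0.51890043 -0.15935386  0.117     ] len 0.11959369579803283 yaw 0.2756919013729268
width px 10.829787234042554 width m 0.009251566389225663
C [ 0.57638998 -0.1429035   0.117     ] F [ 0.61680394 -0.13147056  0.117     ] N [ 0.53212707 -0.15542528  0.117     ]
to F: dx 0.11712683323944097 dy 0.0029754039301195627 turn 0.006862770222240855
rim 0.03094334672332992 -0.043140861362357584
rim 0.03255232401625718 0.03139152358348805
```

Careful with the scale: shifts go in cm. That gives: 0.117 m is 11.7, 0.07 m is 7.

>>> nudge_tcp --motion '{"increments": [[0.02, 3.5, 0.1, 0, 0.007], [0.02, 7, 0.2, 0, 0.007], [0.02, 10, 0.3, 0, 0.007], [0.02, 11.7, 0.3, 0, 0.007], [0.02, 11.7, 0.3, 2, 0.007], [0.02, 11.7, 0.3, 4.5, 0.007], [0.02, 11.7, 0.3, 6.5, 0.007], [0.02, 11.7, 0.3, 7, 0.007], [0.02, 11.7, 0.3, 7, 0.007], [0.02, 11.7, 0.3, 7, 0.007]]}'

```text
t: 7.53
eef_pos: [0.6179, -0.1297, 0.1891]
ee_rot: [3.141, -0.0, 0.279]
force: [0.2, 0.2, -0.6]
width: 0.0236
gripper_force: 23.8
```

```bash
python3 - <<'E'
from h import *
s=arm.get_state();T=np.array(s['eef_pos']);np.save('s5.npy',s,allow_pickle=True)
F=np.array([.6168,-.13147,.117]);ty=s['ee_rot'][2];x=np.array([np.cos(ty),np.sin(ty),0]);y=np.array([x[1],-x[0],0]);d=F-T
print('resid',d@x,d@y,ty)
w,sd,tp=[arm.grab_frame(n)[:,:,::-1] for n in('wrist','side','top')]
for n,i in zip('w s t'.split(),(w,sd,tp)):cv2.imwrite(f'pics/{n}5.png',i)
a=cv2.resize(sd[170:290,195:305],None,fx=3.4,fy=3.4,interpolation=cv2.INTER_CUBIC);b=cv2.resize(w[60:300,120:400],None,fx=1.4,fy=1.7,interpolation=cv2.INTER_CUBIC)
print(a.shape,b.shape);cv2.imwrite('pics/v5.png',np.hstack([a,b]))
E
```

```text
resid -0.0015201151471567857 0.0013907630674323984 0.2794704009610627
(408, 374, 3) (408, 392, 3)
```

View pics/v5.png

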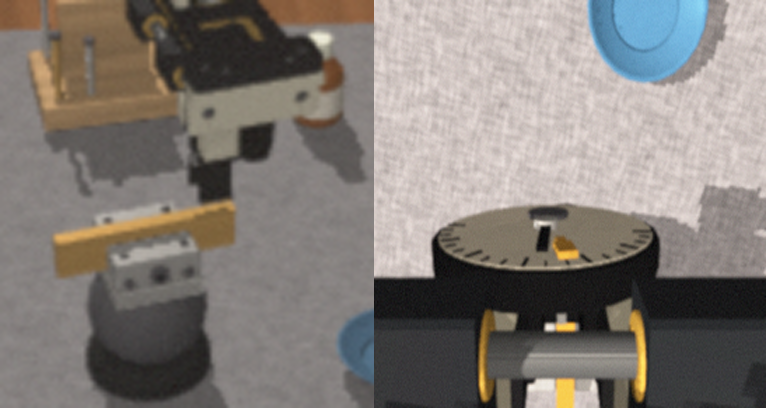

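The side view shows the jaws just above the bar's far end. The wrist view shows the bar (column 566) centred between the levers (522 to 612). Lowering now.

>>> nudge_tcp --motion '{"increments": [[0.02, -0.15, 0.1, 0.6, 0], [0.02, -0.15, 0.1, 1.2, 0], [0.02, -0.15, 0.1, 1.7, 0], [0.02, -0.15, 0.1, 2.1, 0], [0.02, -0.15, 0.1, 2.4, 0], [0.02, -0.15, 0.1, 2.6, 0], [0.02, -0.15, 0.1, 2.7, 0], [0.02, -0.15, 0.1, 2.7, 0]]}'

```text
t: 8.35
eef_pos: [0.6161, -0.1317, 0.1611]
ee_rot: [-3.142, 0.0, 0.278]
force: [-0.1, 0.7, -1.5]
width: 0.0238
gripper_force: 23.8
```

>>> nudge_tcp --motion '{"increments": [[0.02, 0, 0, 0.1, 0], [0.02, 0, 0, 0.2, 0], [0.02, 0, 0, 0.2, 0]]}'

```text
t: 8.6
eef_pos: [0.6167, -0.1317, 0.1602]
ee_rot: [3.141, -0.001, 0.279]
force: [0.4, -0.2, 3.4]
width: 0.0237
gripper_force: 23.9
```

>>> nudge_tcp --motion '{"increments": [[0.02, 0, 0, 0.1, 0], [0.02, 0, 0, 0.2, 0], [0.02, 0, 0, 0.2, 0]]}'

```text
t: 8.85
eef_pos: [0.6177, -0.1318, 0.1595]
ee_rot: [3.14, -0.004, 0.279]
force: [-1.4, -0.0, 10.1]
width: 0.0235
gripper_force: 23.9
```

>>> nudge_tcp --motion '{"increments": [[0.024, 0, 0, -0.1, 0], [0.026, 0, 0, -0.06, 0], [0.027, 0, 0, -0.03, 0], [0.028, 0, 0, 0, 0], [0.029, 0, 0, 0.04, 0], [0.030, 0, 0, 0.07, 0], [0.031, 0, 0, 0.1, 0], [0.032, 0, 0, 0.14, 0], [0.033, 0, 0, 0.17, 0], [0.034, 0, 0, 0.2, 0], [0.036, 0, 0, 0.25, 0], [0.038, 0, 0, 0.25, 0]]}'

```text
t: 9.85
eef_pos: [0.6168, -0.1319, 0.1557]
ee_rot: [3.141, -0.002, 0.278]
force: [-0.1, -1.0, 0.0]
width: 0.0367
gripper_force: 0.3
```

>>> nudge_tcp --motion '{"increments": [[0.06, 0, 0, 0, 0], [0.088, 0, 0, 0, 0], [0.088, 0, 0, 0, 0], [0.088, 0, 0, 0, 0], [0.088, 0, 0, -2, 0], [0.088, 0, 0, -5, 0], [0.088, 0, 0, -8.5, 0], [0.088, 2, 0, -10.5, 0], [0.088, 3, 0, -10.5, 0], [0.088, 3, 0, -10.5, 0]]}'

```text
t: 10.68
eef_pos: [0.647, -0.1228, 0.261]
ee_rot: [3.141, -0.003, 0.279]
force: [0.1, -0.2, 0.1]
width: 0.0875
gripper_force: 0.0
```

```bash
python3 - <<'E'
from h import *
s=arm.get_state();np.save('s6.npy',s,allow_pickle=True)
w,sd,tp=[arm.grab_frame(n)[:,:,::-1] for n in('wrist','side','top')]
for n,i in zip('w s t'.split(),(w,sd,tp)):cv2.imwrite(f'pics/{n}6.png',i)
a=cv2.resize(sd[170:290,195:305],None,fx=3.4,fy=3.4,interpolation=cv2.INTER_CUBIC);b=cv2.resize(w[90:260,150:360],None,fx=2,fy=2.4,interpolation=cv2.INTER_CUBIC)
cv2.imwrite('pics/v6.png',np.hstack([a,b]))
E
```

```text
(no output)
```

View pics/v6.png

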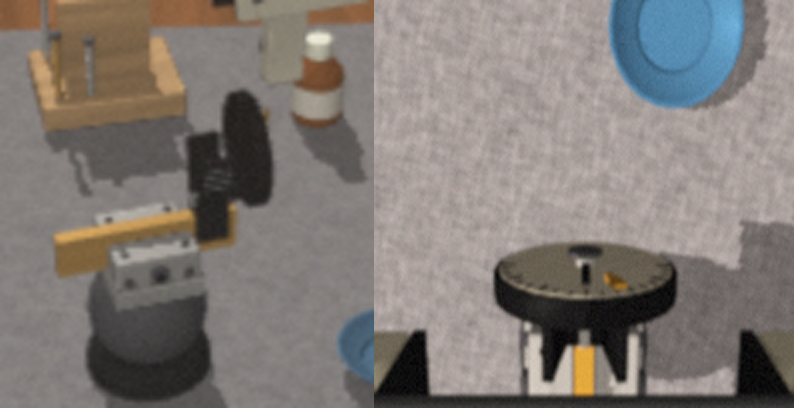

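The gauge sits on the bar with the dial facing away. Its jaws straddle the bar (column 583) and the needle points straight up. I'll check numerically whether the press pitched the bar or shifted the vice.

```bash
python3 - <<'E'
from h import *
R={}
for n in('side0','s6'):
    h=cv2.cvtColor(cv2.imread(f'pics/{n}.png'),cv2.COLOR_BGR2HSV);m=cv2.inRange(h,(10,120,90),(28,255,255));w=np.zeros_like(m);w[225:255,205:270]=1;m*=w
    cols=list(range(213,226));top=[np.nonzero(m[:,c])[0].min() for c in cols];bot=[np.nonzero(m[:,c])[0].max() for c in cols if c<219]
    fb=[np.nonzero(m[:,c])[0].max() for c in range(258,263) if m[:,c].any()]
    v,u=np.nonzero(m);print(n,'neartop',np.mean(top),'nearbot',np.mean(bot),'farbot',fb,'u',u.min(),u.max())
a=cv2.imread('pics/side0.png')[225:265,205:236];b=cv2.imread('pics/s6.png')[225:265,205:236]
sh,_=cv2.phaseCorrelate(np.float32(cv2.cvtColor(a,6)),np.float32(cv2.cvtColor(b,6)));print('near shift',sh)
a=cv2.imread('pics/side0.png')[250:290,215:263];b=cv2.imread('pics/s6.png')[250:290,215:263]
sh,_=cv2.phaseCorrelate(np.float32(cv2.cvtColor(a,6)),np.float32(cv2.cvtColor(b,6)));print('ball/ring shift',sh)
E
```

```text
side0 neartop 238.0 nearbot 249.33333333333334 farbot [np.int64(241), np.int64(241), np.int64(240), np.int64(240), np.int64(240)] u 211 263
s6 neartop 237.84615384615384 nearbot 249.16666666666666 farbot [np.int64(241), np.int64(241), np.int64(241), np.int64(241), np.int64(240)] u 211 263
near shift (0.06634775510261015, -0.16636483074717034)
ball/ring shift (0.024733463216616514, -0.008443057282448763)
```

Scaled: 0.135 m is 13.5, -0.1195 m is -11.95.

>>> nudge_tcp --motion '{"increments": [[0.088, -4, 0, 0, 0.003], [0.088, -8, 0, 0, 0.003], [0.088, -11, 0, 0, 0.003], [0.088, -11.95, 0, 0, 0.003], [0.088, -11.95, 0, 3, 0.003], [0.07, -11.95, 0, 6, 0.003], [0.05, -11.95, 0, 9, 0.003], [0.04, -11.95, 0, 11.5, 0.003], [0.04, -11.95, 0, 13, 0.003], [0.04, -11.95, 0, 13.5, 0.003], [0.04, -11.95, 0, 13.5, 0.003], [0.04, -11.95, 0, 13.5, 0.003], [0.04, -11.95, 0, 13.5, 0.003]]}'

```text
t: 11.92
eef_pos: [0.5309, -0.1563, 0.126]
ee_rot: [3.141, -0.002, 0.275]
force: [-0.1, -0.5, -0.1]
width: 0.0423
gripper_force: 0.0
```

```bash
python3 -c "
from h import *
s=arm.get_state();T=np.array(s['eef_pos']);ty=s['ee_rot'][2];d=np.array([.5321,-.1554,.126])-T;x=np.array([np.cos(ty),np.sin(ty),0]);print(d@x,d@[x[1],-x[0],0],d[2])"
```

```text
0.0014425918059094015 -0.0005515819984980939 -3.822197835673391e-05
```

Scaled: -0.0005 m is -0.05.

>>> nudge_tcp --motion '{"increments": [[0.02, 0, -0.05, 0, 0], [0.01, 0, -0.05, 0, 0], [0.005, 0, -0.05, 0, 0], [0.005, 0, -0.05, 0, 0], [0.005, 0, -0.05, 0, 0], [0.005, 0, -0.05, 0, 0], [0.005, 0, -0.05, 0, 0]]}' --squeeze 10

```text
t: 12.5
eef_pos: [0.5301, -0.156, 0.1251]
ee_rot: [3.141, -0.0, 0.275]
force: [-0.2, -2.6, 2.1]
width: 0.0097
gripper_force: 10.0
```

Scaled: -0.01 m is -1, -0.009 m is -0.9.

>>> nudge_tcp --motion '{"increments": [[0.005, 0, -0.15, 0, 0], [0.005, 0, -0.3, 0, 0], [0.005, 0, -0.45, 0, 0], [0.005, 0, -0.6, 0, 0], [0.005, 0, -0.75, 0, 0], [0.005, 0, -0.9, 0, 0], [0.005, 0, -1, 0.03, 0], [0.005, 0, -1, 0.03, 0]]}'

```text
t: 13.17
eef_pos: [0.5288, -0.1472, 0.1265]
ee_rot: [3.139, -0.003, 0.276]
force: [-0.1, -7.2, 10.5]
width: 0.0107
gripper_force: 10.5
```

```bash
python3 - <<'E'
from h import *
s=arm.get_state();print(np.round(s['moment'],2),s['ee_rot'])
w,sd,tp=[arm.grab_frame(n)[:,:,::-1] for n in('wrist','side','top')]
for n,i in zip('w s t'.split(),(w,sd,tp)):cv2.imwrite(f'pics/{n}7.png',i)
a=cv2.resize(sd[170:290,195:305],None,fx=3.4,fy=3.4,interpolation=cv2.INTER_CUBIC);b=cv2.resize(w[90:260,150:360],None,fx=2,fy=2.4,interpolation=cv2.INTER_CUBIC)
cv2.imwrite('pics/v7.png',np.hstack([a,b]))
E
```

```text
[-2.88  0.14 -0.2 ] [ 3.13869761e+00 -2.62365018e-03  2.76033616e-01]
```

View pics/v7.png

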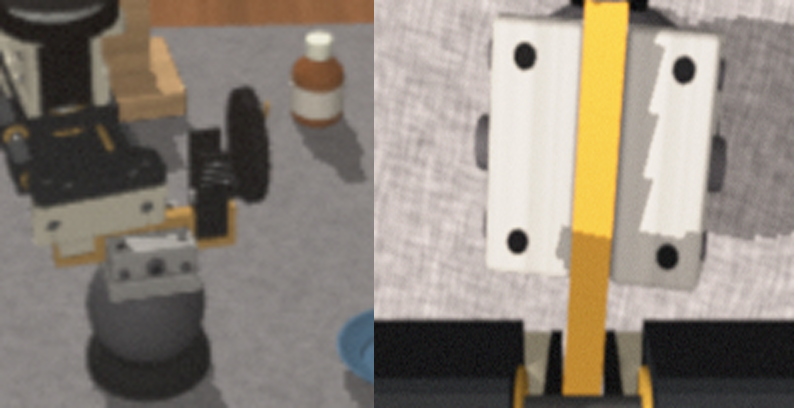

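The vice is rocking: the dial has leaned, and the jaw screw dots are at (525,55), (684,70), (517,241) and (667,257) in the right panel. The bar also seems to have yawed a little. I'll measure the vice's rotation from the four screws, with their coordinates taken from the upright picture.

```bash
cat > pose.py <<'E'
from h import *
from scipy.optimize import least_squares
C=np.array([.5764,-.1429,.049]);Y0=.2757
def dots(img,guess,r=5):
    g=cv2.cvtColor(img,cv2.COLOR_BGR2GRAY).astype(float);o=[]
    for u,v in guess:
        u0,v0=int(round(u)),int(round(v));p=g[v0-r:v0+r+1,u0-r:u0+r+1];w=np.clip(90-p,0,None);yy,xx=np.mgrid[v0-r:v0+r+1,u0-r:u0+r+1]
        o.append(((w*xx).sum()/w.sum(),(w*yy).sum()/w.sum()))
    return np.array(o)
s4=np.load('s4.npy',allow_pickle=True).item()
d4=dots(cv2.imread('pics/w4.png'),np.array([(353,125),(420,125),(354,194),(418,194)])/1.5,4)
R0=Ro.from_euler('z',Y0).as_matrix()
V=np.array([R0.T@(onz(cam('wrist',s4),p,.109)-C) for p in d4])  # screws in vice axes
def solve(c,d,extra=False):
    def f(x):
        R=Ro.from_rotvec(x[:3]).as_matrix();return (np.array([proj(c,C+x[3:6]+R@R0@p) for p in V])-d).ravel()/1.0
    def ft(x):return np.r_[f(x),x[3:6]/.001*.7]
    r=least_squares(ft,np.zeros(6));R=Ro.from_rotvec(r.x[:3]).as_matrix()@R0
    e=R[:,0];up=R[:,2]
    yaw=np.arctan2(e[1],e[0]);pitch=np.arcsin(e[2]);lat=np.array([-e[1],e[0],0]);lean=np.arctan2(up@lat,up[2])
    print('yaw %.3f level(x end up) %.3f lean %.3f shift mm %s res px %s'%(yaw,pitch,lean,(r.x[3:]*1e3).round(1),np.abs(f(r.x)).round(1).max()))
    return R
E
python3 - <<'E'
from pose import *
print((V*1e3).round(1).tolist())
i=cv2.imread('pics/w7.png');g=[(150+(x-374)/2,90+y/2.4) for x,y in [(525,55),(684,70),(517,241),(667,257)]]
d=dots(i,g);print(d.round(1).tolist());solve(cam('wrist'),d)
E
```

```text
[[19.8, 19.8, 60.0], [19.9, -20.2, 60.0], [-20.1, 19.9, 60.0], [-20.2, -20.1, 60.0]]
[[225.0, 113.0], [304.6, 118.8], [221.3, 190.2], [296.2, 196.6]]
yaw 0.205 level(x end up) -0.020 lean 0.087 shift mm [-0.1  0.1  0.7] res px 0.3
```

The screws come out at (±20, ±20, 60) mm in the upright view, so the measurement is reliable. The vice has leaned 0.087, but it also yawed -0.07 and dipped 0.02. I'll re-grip shallower, firmer and aligned with the bar, then lean further while turning the yaw back.

Scaled: -0.002 m is -0.2.

>>> nudge_tcp --motion '{"increments": [[0.02, 0, 0, 0, 0], [0.02, 0, 0, 0, 0], [0.02, 0, 0, -0.2, 0.05], [0.02, 0, 0, -0.2, 0.07], [0.02, 0, 0, -0.2, 0.07], [0.005, 0, 0, -0.2, 0.07], [0.005, 0, 0, -0.2, 0.07], [0.005, 0, 0, -0.2, 0.07], [0.005, 0, 0, -0.2, 0.07], [0.005, 0, 0, -0.2, 0.07]]}' --squeeze 30

```text
t: 14.15
eef_pos: [0.5275, -0.1463, 0.1265]
ee_rot: [3.141, -0.0, 0.205]
force: [2.8, -3.4, -1.7]
width: 0.0099
gripper_force: 29.9
```

>>> nudge_tcp --motion '{"increments": [[0.005, 0, 0, 0, -0.015], [0.005, 0, -0.05, 0.05, -0.03], [0.005, 0, -0.1, 0.05, -0.045], [0.005, 0, -0.15, 0.1, -0.06], [0.005, 0, -0.2, 0.1, -0.075], [0.005, 0, -0.3, 0.1, -0.08], [0.005, 0, -0.4, 0.1, -0.08], [0.005, 0, -0.5, 0.1, -0.08], [0.005, 0, -0.5, 0.1, -0.08]]}'

```text
t: 14.9
eef_pos: [0.5266, -0.1424, 0.1268]
ee_rot: [3.14, -0.001, 0.286]
force: [0.1, -9.2, 5.9]
width: 0.0106
gripper_force: 31.9
```

```bash
python3 - <<'E'
from pose import *
s=arm.get_state();print(np.round(s['moment'],2));c=cam('wrist',s);i=arm.grab_frame('wrist')[:,:,::-1].copy();cv2.imwrite('pics/w8.png',i)
g=cv2.cvtColor(i,6);m=cv2.inRange(g,0,60);m[:90]=0;m[215:]=0;k,l,st,ce=cv2.connectedComponentsWithStats(m)
cand=[ce[j] for j in range(1,k) if 15<st[j,4]<160 and .5<st[j,2]/st[j,3]<2 and 200<ce[j][0]<330];print(np.round(cand,1).tolist())
np.save('cand.npy',cand)
E
```

```text
[-3.66 -0.05 -0.5 ]
[[234.0, 103.1], [313.0, 113.1], [329.1, 146.3], [225.2, 180.6], [300.2, 192.0]]
```

```bash
cat > look.py <<'E'
import sys
from pose import *
# guess = last dots, or screw centroid candidates nearest to them
def look(tag,g):
    s=arm.get_state();c=cam('wrist',s);i=arm.grab_frame('wrist')[:,:,::-1].copy();cv2.imwrite(f'pics/{tag}.png',i)
    m=cv2.inRange(cv2.cvtColor(i,6),0,60);m[:80]=0;m[225:]=0;k,l,st,ce=cv2.connectedComponentsWithStats(m)
    cand=np.array([ce[j] for j in range(1,k) if 15<st[j,4]<160 and .5<st[j,2]/st[j,3]<2])
    d=np.array([cand[np.argmin(np.linalg.norm(cand-p,axis=1))] for p in g]);d=dots(i,d);print(d.round(1).tolist());np.save('dots.npy',d)
    R=solve(c,d);T=np.array(s['eef_pos'])-C;print('TCP in nominal vice mm',(R0.T@T*1e3).round(1),'F',np.round(R0.T@np.array(s['force']),1),'w',s['width'],'in tool: vice yaw minus tool yaw',round(np.arctan2(R[1,0],R[0,0])-s['ee_rot'][2],3))
if __name__=='__main__':look(sys.argv[1],np.load('dots.npy'))
E
python3 -c "
import numpy as np;c=np.load('cand.npy');np.save('dots.npy',c[[0,1,3,4]])";python3 look.py w8
```

```text
[[234.0, 103.2], [313.1, 113.2], [225.3, 180.6], [300.1, 192.0]]
yaw 0.156 level(x end up) -0.060 lean 0.138 shift mm [-0.   0.2  0.8] res px 0.3
TCP in nominal vice mm [-47.8  14.   77.8] F [-2.1 -7.6  6.2] w 0.010477604520611217 in tool: vice yaw minus tool yaw -0.131
```

Scaled: 0.0055 m is 0.55, 0.005 m is 0.5.

>>> nudge_tcp --motion '{"increments": [[0.005, 0, 0.1, 0.05, -0.03], [0.005, 0, 0.2, 0.1, -0.06], [0.005, 0, 0.3, 0.15, -0.09], [0.005, 0, 0.4, 0.2, -0.11], [0.005, 0, 0.5, 0.25, -0.13], [0.005, 0, 0.55, 0.3, -0.13], [0.005, 0, 0.55, 0.3, -0.13]]}' --squeeze 35

```text
t: 15.58
eef_pos: [0.5255, -0.1482, 0.1242]
ee_rot: [3.141, 0.004, 0.416]
force: [-11.4, -7.4, 18.0]
width: 0.0109
gripper_force: 38.4
```

```bash
python3 -c "
from h import *
print(np.round(arm.get_state()['moment'],2))"; python3 look.py w9
```

```text
[-3.09  3.86 -0.53]
[[243.2, 101.7], [322.8, 117.7], [229.1, 179.4], [303.7, 195.5]]
yaw 0.220 level(x end up) -0.031 lean 0.104 shift mm [-0.   0.   0.2] res px 0.1
TCP in nominal vice mm [-50.4   8.7  75.2] F [-12.9  -4.   18. ] w 0.010853433747218663 in tool: vice yaw minus tool yaw -0.196
```

Turning the tool does control yaw, but yaw isn't part of the goal, so I'll keep it only roughly corrected. I'll re-grip aligned, then lean on while steering level with z.

Scaled: 0.004 m is 0.4.

>>> nudge_tcp --motion '{"increments": [[0.02, 0, 0, 0, 0], [0.02, 0, 0, 0, 0], [0.02, 0.4, 0, 0, 0.1], [0.02, 0.4, 0, 0, 0.19], [0.02, 0.4, 0, 0, 0.19], [0.005, 0.4, 0, 0, 0.19], [0.005, 0.4, 0, 0, 0.19], [0.005, 0.4, 0, 0, 0.19], [0.005, 0.4, 0, 0, 0.19]]}' --squeeze 20

```text
t: 16.38
eef_pos: [0.5318, -0.145, 0.1226]
ee_rot: [3.141, -0.001, 0.227]
force: [2.0, -2.4, -1.3]
width: 0.0109
gripper_force: 19.9
```

```bash
python3 look.py w10
```

```text
[[218.1, 119.6], [298.5, 121.8], [218.1, 197.2], [293.7, 201.3]]
yaw 0.200 level(x end up) -0.033 lean 0.119 shift mm [-0.   0.   0.2] res px 0.1
TCP in nominal vice mm [-43.5  10.1  73.6] F [ 1.2 -2.9 -1.3] w 0.010851179186971314 in tool: vice yaw minus tool yaw -0.027
```

>>> nudge_tcp --motion '{"increments": [[0.005, 0, -0.1, 0.05, -0.02], [0.005, 0, -0.2, 0.1, -0.04], [0.005, 0, -0.3, 0.1, -0.06], [0.005, 0, -0.4, 0.15, -0.08], [0.005, 0, -0.5, 0.15, -0.09], [0.005, 0, -0.6, 0.2, -0.1], [0.005, 0, -0.7, 0.2, -0.1], [0.005, 0, -0.7, 0.2, -0.1]]}'

```text
t: 17.1
eef_pos: [0.5302, -0.1399, 0.1227]
ee_rot: [3.139, -0.0, 0.327]
force: [-3.8, -10.7, 14.2]
width: 0.0121
gripper_force: 23.3
```

```bash
python3 look.py w11
```

```text
[[231.2, 117.0], [311.2, 126.5], [223.8, 194.0], [298.7, 205.8]]
yaw 0.212 level(x end up) -0.028 lean 0.202 shift mm [-0.2  0.5  1. ] res px 0.4
TCP in nominal vice mm [-43.6  15.5  73.7] F [-6.6 -9.2 14.2] w 0.012144094968112772 in tool: vice yaw minus tool yaw -0.115
```

Scaled: 0.003 m is 0.3, -0.0075 m is -0.75.

>>> nudge_tcp --motion '{"increments": [[0.005, 0.03, -0.12, 0.05, -0.01], [0.005, 0.05, -0.25, 0.1, -0.02], [0.005, 0.05, -0.35, 0.15, -0.03], [0.005, 0.05, -0.5, 0.2, -0.04], [0.005, 0.05, -0.6, 0.25, -0.05], [0.005, 0.05, -0.7, 0.3, -0.05], [0.005, 0.05, -0.75, 0.3, -0.05], [0.005, 0.05, -0.75, 0.3, -0.05]]}'

```text
t: 17.82
eef_pos: [0.5285, -0.1335, 0.1219]
ee_rot: [3.137, -0.001, 0.378]
force: [-9.4, -11.9, 31.4]
width: 0.0136
gripper_force: 24.0
```

```bash
python3 look.py w12
```

```text
[[239.8, 117.7], [319.2, 132.5], [227.3, 193.8], [301.0, 211.9]]
yaw 0.203 level(x end up) -0.008 lean 0.290 shift mm [-0.7  1.3  2.2] res px 0.9
TCP in nominal vice mm [-43.5  22.1  72.9] F [-12.3  -8.9  31.4] w 0.013610333281859982 in tool: vice yaw minus tool yaw -0.175
```

Scaled: -0.003 m is -0.3, -0.002 m is -0.2.

>>> nudge_tcp --motion '{"increments": [[0.005, 0, -0.1, 0, 0], [0.005, 0, -0.2, 0, 0], [0.005, 0, -0.3, 0, 0], [0.005, 0, -0.3, 0, 0]]}'

```text
t: 18.2
eef_pos: [0.5277, -0.1304, 0.1219]
ee_rot: [3.137, -0.001, 0.378]
force: [-9.1, -10.7, 30.3]
width: 0.0142
gripper_force: 24.7
```

```bash
python3 look.py w13
```

```text
[[240.4, 117.8], [319.4, 132.8], [227.8, 193.7], [300.9, 212.5]]
yaw 0.201 level(x end up) -0.005 lean 0.331 shift mm [-1.   2.   2.7] res px 1.2
TCP in nominal vice mm [-43.4  25.3  72.9] F [-11.6  -7.8  30.3] w 0.01424996150836788 in tool: vice yaw minus tool yaw -0.177
```

>>> nudge_tcp --motion '{"increments": [[0.02, 0, 0, 0, 0], [0.04, 0, 0, 0, 0], [0.06, 0, 0, 0, 0], [0.06, 0, 0, 0, 0], [0.06, 0, 0, 0, 0]]}'

```text
t: 18.67
eef_pos: [0.5263, -0.1277, 0.117]
ee_rot: [-3.141, 0.001, 0.376]
force: [-0.8, 0.5, -0.0]
width: 0.0412
gripper_force: 0.0
```

```bash
python3 look.py w14
```

```text
[[252.3, 165.5], [362.6, 122.6], [252.3, 165.5], [326.5, 199.1]]
yaw 0.398 level(x end up) 0.645 lean 0.034 shift mm [30.9 20.8  2.1] res px 26.5
TCP in nominal vice mm [-44.1  28.3  68. ] F [-0.7  0.8 -0. ] w 0.04123208223141416 in tool: vice yaw minus tool yaw 0.023
```

Scaled: -0.123 m is -12.3, -0.06 m is -6.

>>> nudge_tcp --motion '{"increments": [[0.088, 0, 0, -2, 0], [0.088, 0, 0, -6, 0], [0.088, 0, 0, -10, 0.05], [0.088, 2, 0, -12.3, 0.1], [0.088, 6, 0.5, -12.3, 0.176], [0.088, 10, 1, -12.3, 0.176], [0.088, 12.1, 1, -12.3, 0.176], [0.088, 12.1, 1, -12.3, 0.176], [0.088, 12.1, 1, -12.3, 0.176], [0.088, 12.1, 1, -12.3, 0.176]]}'

```text
t: 19.55
eef_pos: [0.6424, -0.0928, 0.2396]
ee_rot: [-3.141, 0.002, 0.2]
force: [-0.1, -0.3, 0.3]
width: 0.0876
gripper_force: 0.0
```

```bash
python3 - <<'E'
from h import *
s=arm.get_state();np.save('s15.npy',s,allow_pickle=True);w,sd,tp=[arm.grab_frame(n)[:,:,::-1] for n in('wrist','side','top')]
for n,i in zip('w s t'.split(),(w,sd,tp)):cv2.imwrite(f'pics/{n}15.png',i)
a=cv2.resize(sd[160:290,195:305],None,fx=3.1,fy=3.1,interpolation=cv2.INTER_CUBIC);b=cv2.resize(w[115:255,150:360],None,fx=2.1,fy=403/140,interpolation=cv2.INTER_CUBIC);print(a.shape,b.shape)
cv2.imwrite('pics/v15.png',np.hstack([a,b]))
E
```

```text
(403, 341, 3) (403, 441, 3)
```

View pics/v15.png

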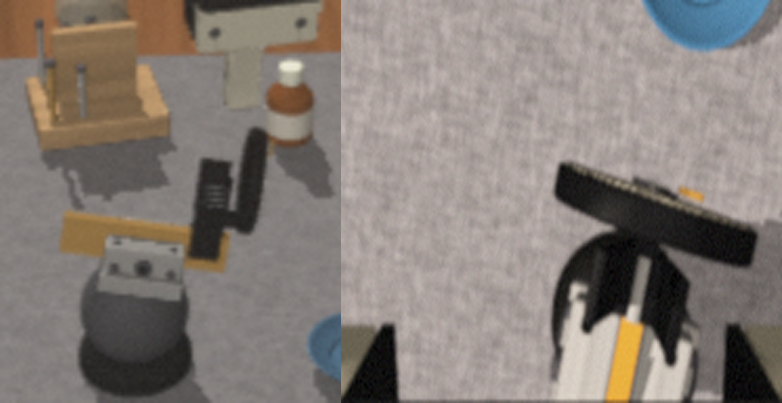

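The side panel shows the bar now slopes: the near end at (62,225) is high and the far end at (225,255) is low. It shifted on release. I've now viewed more pictures than the limit of 10 allowed, so the rest will be numeric only. I'll solve the vice pose from the screw candidates in the saved frames.

```bash
cat > match.py <<'E'
from pose import *
from itertools import permutations
def cands(i,r0=60,r1=250,thr=75):
    m=cv2.inRange(cv2.cvtColor(i,6),0,thr);m[:r0]=0;m[r1:]=0;k,l,st,ce=cv2.connectedComponentsWithStats(m)
    return np.array([ce[j] for j in range(1,k) if 8<st[j,4]<170 and .35<st[j,2]/st[j,3]<2.8])
def report(R,x,res):
    e=R[:,0];up=R[:,2];lat=np.array([-e[1],e[0],0])/np.hypot(e[0],e[1])
    N=C+R@[-.046,0,.068];print('yaw %.3f level %.3f lean %.3f res %.2f near pt %s far %s'%(np.arctan2(e[1],e[0]),np.arcsin(e[2]),np.arctan2(up@lat,up[2]),res,N.round(4),(C+R@[.042,0,.068]).round(4)))
def match(c,cd,prior,bw=.15):
    best=None
    for n in(4,3):
      for ids in permutations(range(4),n) if n==3 else [tuple(range(4))]:
        if n==3 and list(ids)!=sorted(ids):continue
        for pc in permutations(range(len(cd)),n):
            d=cd[list(pc)];f=lambda x:np.r_[(np.array([proj(c,C+Ro.from_rotvec(x).as_matrix()@prior@V[k]) for k in ids])-d).ravel()]
            x0=f(np.zeros(3))
            if np.abs(x0).max()>70:continue
            r=least_squares(f,np.zeros(3));res=np.sqrt(np.mean(r.fun**2))
            if np.linalg.norm(r.x)>.5:continue
            sc=res+(.0 if n==4 else 1.0)
            if best is None or sc<best[0]:best=(sc,res,Ro.from_rotvec(r.x).as_matrix()@prior,pc,ids)
      if best and best[1]<2 and n==4:break
    if best:print('match',best[3],best[4]);report(best[2],None,best[1])
    return best
def Rpose(yaw,level,lean):return Ro.from_euler('zyx',[yaw,-level,-lean]).as_matrix()
E
python3 - <<'E'
from match import *
for n,st,pr in(('w13',None,Rpose(.2,0,.33)),('w15',np.load('s15.npy',allow_pickle=True).item(),Rpose(.2,-.1,.33))):
    i=cv2.imread(f'pics/{n}.png');cd=cands(i);print(n,cd.round(0).astype(int).tolist())
    if st:match(cam('wrist',st),cd,pr)
E
```

```text
w13 [[240, 118], [319, 133], [342, 133], [341, 140], [228, 194], [323, 209], [301, 212], [237, 240]]
w15 [[69, 69], [505, 134], [293, 178], [304, 182], [428, 185]]
```

Scaled: -0.146 m is -14.6, -0.12 m is -12.

>>> nudge_tcp --motion '{"increments": [[0.088, -4, 0.8, -1, 0], [0.088, -8, 1.6, -1.5, 0], [0.088, -12, 2.4, -1.5, 0], [0.088, -14.6, 2.9, -1.5, 0], [0.088, -14.6, 2.9, -1.5, 0], [0.088, -14.6, 2.9, -1.5, 0], [0.088, -14.6, 2.9, -1.5, 0]]}'

```text
t: 20.28
eef_pos: [0.5058, -0.1505, 0.2564]
ee_rot: [3.141, -0.002, 0.199]
force: [-0.4, 0.1, -0.9]
width: 0.0879
gripper_force: 0.0
```

```bash
python3 - <<'E'
from match import *
s=arm.get_state();np.save('s16.npy',s,allow_pickle=True);i=arm.grab_frame('wrist')[:,:,::-1].copy();cv2.imwrite('pics/w16.png',i);cd=cands(i,20,200);print(cd.round(0).astype(int).tolist())
c=cam('wrist',s)
for p in (Rpose(.2,-.1,.33),Rpose(.1,-.2,.3)):match(c,cd,p)
h=cv2.cvtColor(i,cv2.COLOR_BGR2HSV);m=cv2.inRange(h,(15,130,100),(32,255,255));k,l,st,ce=cv2.connectedComponentsWithStats(m)
for j in np.argsort(-st[1:,4])[:3]+1:
    v,u=np.nonzero(l==j);print(st[j].tolist(),[ (round(u[v==r].min()),round(u[v==r].max()),int(r)) for r in np.linspace(v.min(),v.max(),6).astype(int)])
E
```

```text
[[441, 21], [428, 25], [456, 28], [437, 28], [449, 40], [415, 65], [235, 72], [278, 81], [289, 88], [225, 116], [1, 121], [266, 125], [279, 130], [493, 142], [506, 145]]
match (6, 7, 9, 11) (0, 1, 2, 3)
yaw -0.050 level -0.156 lean 0.208 res 0.05 near pt [ 0.5421 -0.1273  0.1219] far [ 0.6289 -0.1316  0.1082]
match (6, 7, 9, 11) (0, 1, 2, 3)
yaw -0.050 level -0.156 lean 0.208 res 0.05 near pt [ 0.5421 -0.1273  0.1219] far [ 0.6289 -0.1316  0.1082]
[229, 59, 37, 105, 1420] [(253, 255, 59), (249, 261, 79), (244, 255, 100), (239, 250, 121), (233, 249, 142), (236, 244, 163)]
[0, 42, 18, 91, 825] [(0, 0, 42), (0, 3, 60), (0, 7, 78), (0, 10, 96), (0, 14, 114), (0, 17, 132)]
[409, 243, 27, 53, 357] [(413, 419, 243), (410, 430, 253), (431, 433, 263), (431, 435, 274), (431, 434, 284), (424, 427, 295)]
```

```bash
python3 - <<'E'
from match import *
for n,p,r in(('w10',[.5318,-.145,.1226],[3.141,-.001,.227]),('w11',[.5302,-.1399,.1227],[3.139,0,.327]),('w12',[.5285,-.1335,.1219],[3.137,-.001,.378]),('w13',[.5277,-.1304,.1219],[3.137,-.001,.378]),('w14',[.5263,-.1277,.117],[-3.141,.001,.376])):
    i=cv2.imread(f'pics/{n}.png');cd=cands(i);cd=cd[(cd[:,0]>200)&(cd[:,0]<380)&(cd[:,1]<230)];print(n,cd.round(0).astype(int).tolist())
    match(cam('wrist',dict(eef_pos=p,ee_rot=r)),cd,Rpose(.2,0,.25))
E
```

```text
w10 [[218, 120], [298, 122], [317, 169], [313, 193], [218, 197], [294, 201]]
match (0, 1, 4, 5) (0, 1, 2, 3)
yaw 0.199 level -0.033 lean 0.120 res 0.13 near pt [ 0.5319 -0.1436  0.118 ] far [ 0.6181 -0.1261  0.1151]
w11 [[231, 117], [311, 126], [333, 125], [331, 157], [326, 175], [224, 194], [320, 199], [299, 206]]
match (0, 1, 5, 7) (0, 1, 2, 3)
yaw 0.213 level -0.024 lean 0.209 res 0.55 near pt [ 0.53   -0.1385  0.1166] far [ 0.616  -0.1199  0.1145]
w12 [[240, 118], [319, 132], [342, 133], [340, 140], [227, 194], [323, 206], [301, 212]]
match (0, 1, 4, 6) (0, 1, 2, 3)
yaw 0.207 level 0.003 lean 0.310 res 1.30 near pt [ 0.5269 -0.1321  0.1136] far [ 0.613  -0.114   0.1139]
w13 [[240, 118], [319, 133], [342, 133], [341, 140], [228, 194], [323, 209], [301, 212]]
match (0, 1, 4, 6) (0, 1, 2, 3)
yaw 0.207 level 0.010 lean 0.363 res 1.80 near pt [ 0.5258 -0.1289  0.1121] far [ 0.6119 -0.1108  0.113 ]
w14 [[286, 91], [253, 114], [363, 123], [252, 166], [363, 173], [326, 199], [299, 209]]
match (0, 2, 3, 5) (0, 1, 2, 3)
yaw -0.052 level -0.164 lean 0.212 res 0.14 near pt [ 0.5426 -0.127   0.1221] far [ 0.6293 -0.1315  0.1078]
```

The frames show that in w12 and w13 the deep grip had locked the roll and was lifting the ball. It dropped on release and is now free at yaw -0.05, level -0.156 and lean 0.208. The fix is a shallow grip (about 5 mm) at moderate force, with the path computed on the arc and the ball shift monitored.

```bash
cat > tgt.py <<'E'
from match import *
def tcp(yaw,level,lean,depth=.006,xg=-.046):
    R=Rpose(yaw,level,lean);e=R[:,0];lat=np.array([-e[1],e[0],0])/np.hypot(e[0],e[1])
    P=R@[xg,.005,.068]; tipz=P[2]-depth
    A=R@[xg,-.005,.068];B=R@[xg,-.005,.040];t=(A[2]-tipz)/(A[2]-B[2]);Q=A+t*(B-A)
    M=(P+Q)/2;M[2]=tipz+.019;return C+M
def rel(tg,s=None,yaw=None):
    s=s or arm.get_state();T=np.array(s['eef_pos']);ty=s['ee_rot'][2];x=np.array([np.cos(ty),np.sin(ty),0]);d=tg-T
    return np.round([d@x,d@[x[1],-x[0],0],-d[2],ty-(ty if yaw is None else yaw)],4)
E
python3 - <<'E'
from tgt import *
for a in((-.05,-.156,.208),(.0,-.11,.22),(.05,-.07,.24),(.1,-.03,.26),(.15,0,.28),(.2,0,.3),(.2,0,.33)):
    t=tcp(*a);print(a,t.round(4),rel(t,yaw=a[0]))
E
```

```text
(-0.05, -0.156, 0.208) [ 0.5409 -0.1262  0.1332] [ 0.0389 -0.0168  0.1228  0.2492]
(0.0, -0.11, 0.22) [ 0.5377 -0.128   0.1318] [ 0.0353 -0.0156  0.1242  0.1992]
(0.05, -0.07, 0.24) [ 0.535  -0.1293  0.1304] [ 0.0325 -0.0149  0.1256  0.1492]
(0.1, -0.03, 0.26) [ 0.5326 -0.1306  0.1289] [ 0.0298 -0.014   0.1271  0.0992]
(0.15, 0, 0.28) [ 0.5309 -0.132   0.1279] [ 0.0279 -0.013   0.1281  0.0492]
(0.2, 0, 0.3) [ 0.5313 -0.1329  0.1282] [ 0.0281 -0.012   0.1278 -0.0008]
(0.2, 0, 0.33) [ 0.5313 -0.1311  0.1277] [ 0.0285 -0.0138  0.1283 -0.0008]
```

Careful with the scale: shifts go in cm. That gives: 0.123 m is 12.3, 0.112 m is 11.2.

>>> nudge_tcp --motion '{"increments": [[0.06, 3, -1.2, 0, 0.12], [0.05, 3.9, -1.7, 0, 0.24], [0.045, 3.9, -1.7, 3, 0.249], [0.045, 3.9, -1.7, 6, 0.249], [0.045, 3.9, -1.7, 9, 0.249], [0.045, 3.9, -1.7, 11.2, 0.249], [0.045, 3.9, -1.7, 12.3, 0.249], [0.045, 3.9, -1.7, 12.3, 0.249], [0.045, 3.9, -1.7, 12.3, 0.249]]}' --squeeze 20

```text
t: 21.08
eef_pos: [0.5413, -0.1258, 0.1326]
ee_rot: [3.141, 0.001, -0.049]
force: [0.1, -0.3, -0.2]
width: 0.0457
gripper_force: 0.0
```

>>> nudge_tcp --motion '{"increments": [[0.02, 0, 0, 0, 0], [0.01, 0, 0, 0, 0], [0.005, 0, 0, 0, 0], [0.005, 0, 0, 0, 0], [0.005, 0, 0, 0, 0], [0.005, 0, 0, 0, 0]]}'

```text
t: 21.58
eef_pos: [0.541, -0.1262, 0.1332]
ee_rot: [3.141, -0.001, -0.05]
force: [4.0, -1.3, -0.4]
width: 0.0101
gripper_force: 18.6
```

```bash
cat > look2.py <<'E'
import sys
from tgt import *
def look(tag,prior):
    s=arm.get_state();c=cam('wrist',s);i=arm.grab_frame('wrist')[:,:,::-1].copy();cv2.imwrite(f'pics/{tag}.png',i)
    cd=cands(i);cd=cd[(cd[:,0]>150)&(cd[:,0]<400)&(cd[:,1]<232)]
    b=match(c,cd,prior)
    if b and len(b[3])==4:
        solve(c,cd[list(b[3])])
    T=np.array(s['eef_pos']);print('tool yaw %.3f tipz rel %.1f'%(s['ee_rot'][2],(T[2]-.019-.049)*1e3),'F',np.round(s['force'],1),'M',np.round(s['moment'],2),'w',round(s['width'],4),'t',s['t'])
look(sys.argv[1],Rpose(*map(float,sys.argv[2:5])))
E
python3 look2.py w17 -.05 -.156 .208
```

```text
match (1, 0, 3, 5) (0, 1, 2, 3)
yaw -0.070 level -0.155 lean 0.235 res 0.16 near pt [ 0.5424 -0.1248  0.1215] far [ 0.6291 -0.1309  0.1079]
yaw -0.070 level(x end up) -0.155 lean 0.229 shift mm [0.1 0.2 0.2] res px 0.2
tool yaw -0.050 tipz rel 65.2 F [ 4.  -1.3 -0.4] M [-0.99 -1.01  0.  ] w 0.0101 t 21.5833
```

Scaled: -0.0082 m is -0.82, -0.006 m is -0.6.

>>> nudge_tcp --motion '{"increments": [[0.005, -0.1, 0.07, 0.07, -0.03], [0.005, -0.2, 0.14, 0.14, -0.06], [0.005, -0.3, 0.2, 0.2, -0.08], [0.005, -0.4, 0.25, 0.25, -0.1], [0.005, -0.5, 0.3, 0.3, -0.12], [0.005, -0.6, 0.35, 0.35, -0.14], [0.005, -0.7, 0.4, 0.4, -0.16], [0.005, -0.8, 0.46, 0.46, -0.18], [0.005, -0.82, 0.48, 0.5, -0.2], [0.005, -0.82, 0.48, 0.5, -0.2]]}'

```text
t: 22.47
eef_pos: [0.5348, -0.1309, 0.1303]
ee_rot: [3.139, -0.006, 0.152]
force: [0.7, -2.9, 13.2]
width: 0.0108
gripper_force: 23.0
```

```bash
python3 look2.py w18 .05 -.05 .24
```

```text
match (0, 1, 4, 6) (0, 1, 2, 3)
yaw 0.033 level -0.086 lean 0.214 res 0.09 near pt [ 0.5358 -0.1298  0.1192] far [ 0.6235 -0.1269  0.1116]
yaw 0.033 level(x end up) -0.087 lean 0.212 shift mm [-0.   0.1  0.1] res px 0.1
tool yaw 0.152 tipz rel 62.3 F [ 0.7 -2.9 13.2] M [-1.15 -0.26 -0.38] w 0.0108 t 22.4667
```

Scaled: 0.003 m is 0.3, -0.0019 m is -0.19.

>>> nudge_tcp --motion '{"increments": [[0.005, -0.04, 0.02, 0.06, -0.02], [0.005, -0.08, 0.04, 0.12, -0.04], [0.005, -0.12, 0.05, 0.18, -0.06], [0.005, -0.16, 0.06, 0.24, -0.08], [0.005, -0.19, 0.08, 0.3, -0.1], [0.005, -0.19, 0.08, 0.38, -0.1], [0.005, -0.19, 0.08, 0.38, -0.1]]}'

```text
t: 23.1
eef_pos: [0.5336, -0.1322, 0.1286]
ee_rot: [3.138, -0.007, 0.252]
force: [-5.1, -0.5, 29.4]
width: 0.012
gripper_force: 23.0
```

```bash
python3 look2.py w19 .1 -.03 .24; python3 -c "
from tgt import *
for a in((.1,-.03,.26),(.15,0,.28),(.15,0,.30),(.15,0,.33),(.2,0,.33)):print(a,rel(tcp(*a)))"
```

```text
match (0, 1, 5, 6) (0, 1, 2, 3)
yaw 0.060 level -0.063 lean 0.213 res 0.09 near pt [ 0.5339 -0.1311  0.1182] far [ 0.6215 -0.1258  0.1127]
yaw 0.060 level(x end up) -0.063 lean 0.212 shift mm [0.  0.  0.1] res px 0.1
tool yaw 0.252 tipz rel 60.6 F [-5.1 -0.5 29.4] M [-0.52  1.76 -0.38] w 0.012 t 23.1
(0.1, -0.03, 0.26) [-0.0006 -0.0018 -0.0004  0.    ]
(0.15, 0, 0.28) [-0.0026 -0.0009  0.0007  0.    ]
(0.15, 0, 0.3) [-0.0023 -0.0021  0.001   0.    ]
(0.15, 0, 0.33) [-0.0018 -0.0039  0.0016  0.    ]
(0.2, 0, 0.33) [-0.0019 -0.0017  0.0008  0.    ]
```

>>> nudge_tcp --motion '{"increments": [[0.005, 0, 0, -0.2, 0.05], [0.005, 0, 0, -0.4, 0.08], [0.02, 0, 0, -0.5, 0.1], [0.03, 0, 0, -0.5, 0.1], [0.03, 0, 0, -0.5, 0.1], [0.03, 0, 0, -0.5, 0.1]]}'

```text
t: 23.65
eef_pos: [0.5299, -0.1313, 0.1285]
ee_rot: [-3.141, 0.001, 0.151]
force: [-0.6, 0.3, 0.5]
width: 0.0284
gripper_force: 0.0
```

```bash
python3 look2.py w20 .06 -.06 .21; python3 -c "
from tgt import *
for a in((.06,-.06,.21),):print(a,rel(tcp(*a,.005,-.051),yaw=a[0]))"
```

```text
match (0, 1, 3, 5) (0, 1, 2, 3)
yaw 0.059 level -0.072 lean 0.214 res 0.09 near pt [ 0.5345 -0.1309  0.1186] far [ 0.6221 -0.1258  0.1123]
yaw 0.059 level(x end up) -0.072 lean 0.213 shift mm [0.  0.  0.1] res px 0.1
tool yaw 0.151 tipz rel 60.5 F [-0.6  0.3  0.5] M [-0.09  0.09 -0.03] w 0.0284 t 23.65
(0.06, -0.06, 0.21) [-0.0006  0.0004 -0.0035  0.0908]
```

>>> nudge_tcp --motion '{"increments": [[0.03, -0.06, 0.04, -0.35, 0.05], [0.03, -0.06, 0.04, -0.35, 0.09], [0.03, -0.06, 0.04, -0.35, 0.09], [0.02, -0.06, 0.04, -0.35, 0.09], [0.005, -0.06, 0.04, -0.35, 0.09], [0.005, -0.06, 0.04, -0.35, 0.09], [0.005, -0.06, 0.04, -0.35, 0.09], [0.005, -0.06, 0.04, -0.35, 0.09]]}' --squeeze 25

```text
t: 24.37
eef_pos: [0.5299, -0.132, 0.1322]
ee_rot: [3.141, 0.0, 0.061]
force: [-0.3, -0.9, -0.5]
width: 0.0096
gripper_force: 24.4
```

```bash
python3 look2.py w21 .06 -.06 .21; python3 -c "
from tgt import *
for a in((.06,-.07,.214),(.1,-.03,.24),(.14,0,.26),(.14,0,.28),(.14,0,.33)):print(a,rel(tcp(*a,.005,-.051),yaw=a[0]))"
```

```text
match (1, 0, 4, 5) (0, 1, 2, 3)
yaw 0.055 level -0.074 lean 0.218 res 0.09 near pt [ 0.5347 -0.1305  0.1186] far [ 0.6223 -0.1256  0.1121]
yaw 0.055 level(x end up) -0.075 lean 0.217 shift mm [-0.   0.1  0.1] res px 0.1
tool yaw 0.061 tipz rel 64.2 F [-0.3 -0.9 -0.5] M [-0.59 -0.09  0.06] w 0.0096 t 24.3667
(0.06, -0.07, 0.214) [ 0.0002 -0.0005 -0.0002  0.0006]
(0.1, -0.03, 0.24) [-0.0023  0.0001  0.0016 -0.0394]
(0.14, 0, 0.26) [-0.0041  0.0011  0.0029 -0.0794]
(0.14, 0, 0.28) [-0.004  -0.0002  0.0032 -0.0794]
(0.14, 0, 0.33) [-0.0038 -0.0032  0.0041 -0.0794]
```

Scaled: -0.004 m is -0.4, 0.004 m is 0.4.

>>> nudge_tcp --motion '{"increments": [[0.005, -0.06, 0, 0.06, -0.02], [0.005, -0.12, 0, 0.12, -0.04], [0.005, -0.18, -0.01, 0.18, -0.06], [0.005, -0.24, -0.02, 0.24, -0.08], [0.005, -0.3, -0.03, 0.3, -0.1], [0.005, -0.36, -0.04, 0.36, -0.115], [0.005, -0.4, -0.05, 0.4, -0.13], [0.005, -0.4, -0.05, 0.4, -0.13]]}'

```text
t: 25.08
eef_pos: [0.5264, -0.1326, 0.1297]
ee_rot: [3.14, -0.001, 0.193]
force: [-2.5, -5.2, 9.1]
width: 0.0098
gripper_force: 26.8
```

```bash
python3 look2.py w22 .1 -.03 .24; python3 -c "
from tgt import *
for a in((.14,0,.28),(.12,0,.33),(.14,0,.33)):print(a,rel(tcp(*a,.005,-.051),yaw=a[0]))"
```

```text
match (0, 1, 3, 5) (0, 1, 2, 3)
yaw 0.109 level -0.031 lean 0.248 res 0.15 near pt [ 0.5309 -0.1311  0.1163] far [ 0.6184 -0.1215  0.1136]
yaw 0.109 level(x end up) -0.032 lean 0.246 shift mm [-0.   0.2  0.3] res px 0.1
tool yaw 0.193 tipz rel 61.7 F [-2.5 -5.2  9.1] M [-2.24  0.62 -0.33] w 0.0098 t 25.0833
(0.14, 0, 0.28) [-0.0004 -0.0007  0.0008  0.0519]
(0.12, 0, 0.33) [ 0.0002 -0.0047  0.002   0.0719]
(0.14, 0, 0.33) [ 0.0002 -0.0037  0.0017  0.0519]
```

>>> nudge_tcp --motion '{"increments": [[0.005, 0, -0.06, 0.05, -0.01], [0.005, 0, -0.12, 0.1, -0.02], [0.005, 0, -0.18, 0.14, -0.03], [0.005, 0, -0.24, 0.18, -0.04], [0.005, 0, -0.3, 0.22, -0.04], [0.005, 0, -0.36, 0.26, -0.04], [0.005, 0, -0.42, 0.28, -0.04], [0.005, 0, -0.42, 0.28, -0.04]]}'

```text
t: 25.8
eef_pos: [0.5249, -0.1296, 0.1285]
ee_rot: [3.138, 0.0, 0.232]
force: [-8.7, -8.4, 24.2]
width: 0.0102
gripper_force: 30.0
```

```bash
python3 look2.py w23 .12 -.01 .3; python3 -c "
from tgt import *
for a in((.12,0,.33),(.14,0,.33)):print(a,rel(tcp(*a,.005,-.051),yaw=a[0]))"
```

```text
match (0, 1, 3, 5) (0, 1, 2, 3)
yaw 0.128 level -0.012 lean 0.314 res 0.48 near pt [ 0.5289 -0.1278  0.1142] far [ 0.6162 -0.1166  0.1132]
yaw 0.127 level(x end up) -0.015 lean 0.304 shift mm [-0.2  0.6  0.7] res px 0.4
tool yaw 0.232 tipz rel 60.5 F [-8.7 -8.4 24.2] M [-3.53  3.34 -0.37] w 0.0102 t 25.8
(0.12, 0, 0.33) [ 0.0012 -0.0013  0.0008  0.1121]
(0.14, 0, 0.33) [ 0.0011 -0.0004  0.0005  0.0921]
```

>>> nudge_tcp --motion '{"increments": [[0.005, 0.05, 0, -0.1, 0.04], [0.005, 0.1, 0.05, -0.2, 0.07], [0.005, 0.1, 0.08, -0.3, 0.09], [0.015, 0.1, 0.08, -0.3, 0.1], [0.03, 0.1, 0.08, -0.3, 0.1], [0.03, 0.1, 0.08, -0.3, 0.1], [0.03, 0.1, 0.08, -0.3, 0.1]]}'

```text
t: 26.43
eef_pos: [0.5257, -0.1278, 0.128]
ee_rot: [-3.141, 0.001, 0.131]
force: [0.1, 0.7, -0.1]
width: 0.0278
gripper_force: 0.0
```

```bash
python3 look2.py w24 .12 -.01 .3;  python3 -c "
from tgt import *
for a in((.12,-.01,.3),(.12,-.02,.3)):print(a,rel(tcp(*a,.005,-.05),yaw=a[0]))"
```

```text
match (0, 1, 4, 6) (0, 1, 2, 3)
yaw 0.071 level -0.048 lean 0.274 res 0.05 near pt [ 0.5324 -0.1276  0.1166] far [ 0.6201 -0.1214  0.1124]
yaw 0.071 level(x end up) -0.049 lean 0.273 shift mm [-0.   0.   0.1] res px 0.0
tool yaw 0.131 tipz rel 60.0 F [ 0.1  0.7 -0.1] M [-0.1   0.13 -0.01] w 0.0278 t 26.4333
(0.12, -0.01, 0.3) [ 0.0013  0.002  -0.0007  0.0109]
(0.12, -0.02, 0.3) [ 0.002   0.002  -0.0012  0.0109]
```

```bash
python3 - <<'E'
from h import *
for n,sf,box in(('w3','s3',(266,300,196,224)),('w2','s2',(252,272,208,226))):
    s=np.load(sf+'.npy',allow_pickle=True).item();c=cam('wrist',s);i=cv2.imread(f'pics/{n}.png');h=cv2.cvtColor(i,cv2.COLOR_BGR2HSV)
    u0,u1,v0,v1=box;m=np.zeros(h.shape[:2],bool);m[v0:v1,u0:u1]=((h[...,1]>120)&(h[...,0]>8)&(h[...,0]<30))[v0:v1,u0:u1]
    v,u=np.nonzero(m);val=h[v,u,2];print(n,len(u),np.percentile(val,[5,25,50,75,95]))
    yaw=.167;ex=np.array([np.cos(yaw),np.sin(yaw),0]);ey=np.array([-ex[1],ex[0],0])
    th,_=cv2.threshold(val.astype(np.uint8).reshape(-1,1),0,255,cv2.THRESH_OTSU);print('otsu',th)
    if n=='w3':
        for r in range(v.min(),v.max()+1):print(r,' '.join('%3d'%h[r,x,2] if m[r,x] else '  .' for x in range(u.min(),u.max()+1)))
    O=np.array([.5363,.1971,.14])
    for sel,nm in((val<=th,'front'),(val>-1,'all')):
      for p in(.031,.032,.033,.034,.035,.036):
        P=O+p*ex;q=[]
        for a,b in zip(u[sel],v[sel]):
            o,d=ray(c,(a,b));X=o+d*((P-o)@ex)/(d@ex)-P;q.append((X@ey,X[2]))
        q=np.array(q);mu=q.mean(0);w,E=np.linalg.eigh(np.cov(q.T));e=E[:,1];r=q@(mu/np.linalg.norm(mu))
        print(nm,p,'cent ang %.3f axis ang %.3f r %.1f lo %.1f hi %.1f width %.1f'%(np.arctan2(-mu[0],mu[1]),np.arctan(-e[0]/e[1]),1e3*np.linalg.norm(mu),1e3*r.min(),1e3*r.max(),1e3*np.sqrt(12*w[0])))
E
```

```text
w3 238 [ 96.   101.25 149.   206.   224.  ]
otsu 155.0
204   . 103 106 103 103 101 102 102   .   .   .   .   .   .   .   .   .   .   .   .   .   .   .   .   .   .   .   .
205 106 100 107 110  99  96  98 103 102 102   .   .   .   .   .   .   .   .   .   .   .   .   .   .   .   .   .   .
206 109 115 112 105  98  99 102 103  99 101  99  98 105 105   .   .   .   .   .   .   .   .   .   .   .   .   .   .
207 132 153 144 121 104  99  98  97  98  99  99  99 101  98  99  97   .   .   .   .   .   .   .   .   .   .   .   .
208 145 190 195 167 131 106  99  95  99 102  99  96 102  97  96  99 104   .   .   .   .   .   .   .   .   .   .   .
209   . 200 222 212 182 140 109  97  99  97  99  94  98  95  97  98  98 102 105   .   .   .   .   .   .   .   .   .
210   . 198 229 228 217 188 150 118 100 100  98 100 102 100  99  96  97 103 102 101   .   .   .   .   .   .   .   .
211   . 169 204 224 230 218 198 170 132 110  97  99  97  95  94  99  95  98 102 105 109 113   .   .   .   .   .   .
212   .   . 166 203 220 230 223 211 185 148 112 105 112 105 110 121 124 126 130 147 156 155 165 148   .   .   .   .
2
[... 2278 characters left out ...]
.134 r 26.1 lo 19.6 hi 32.5 width 5.7
front 0.034 cent ang 0.353 axis ang 0.134 r 28.8 lo 22.4 hi 35.2 width 5.6
front 0.035 cent ang 0.321 axis ang 0.134 r 31.5 lo 25.1 hi 37.9 width 5.6
front 0.036 cent ang 0.293 axis ang 0.134 r 34.2 lo 28.0 hi 40.6 width 5.5
all 0.031 cent ang 0.472 axis ang 0.274 r 22.8 lo 13.9 hi 30.5 width 6.2
all 0.032 cent ang 0.419 axis ang 0.274 r 25.3 lo 16.6 hi 33.0 width 6.1
all 0.033 cent ang 0.376 axis ang 0.274 r 27.9 lo 19.3 hi 35.6 width 6.0
all 0.034 cent ang 0.341 axis ang 0.274 r 30.6 lo 22.1 hi 38.2 width 5.9
all 0.035 cent ang 0.311 axis ang 0.274 r 33.3 lo 24.9 hi 40.8 width 5.8
all 0.036 cent ang 0.286 axis ang 0.274 r 36.0 lo 27.7 hi 43.4 width 5.8
```

Both views agree on the mark: 0.32 to 0.33 with the radius matching 31.5 mm, so the target lean is about 0.323. Re-gripping to finish.

```bash
python3 -c "
from tgt import *
for a in((.071,-.048,.274),):print(a,rel(tcp(*a,.006,-.05),yaw=a[0]))
b=tcp(.071,-.048,.274,.006,-.05);s=dict(eef_pos=b,ee_rot=[3.1416,0,.071])
for a in((.09,-.02,.3),(.1,0,.323),(.1,.02,.34),(.1,.02,.35)):print(a,rel(tcp(*a,.006,-.05),s,yaw=a[0]))"
```

```text
(0.071, -0.048, 0.274) [ 0.0037  0.0012 -0.0013  0.0599]
(0.09, -0.02, 0.3) [-0.0017 -0.0004  0.0016 -0.019 ]
(0.1, 0, 0.323) [-0.0029 -0.0011  0.0028 -0.029 ]
(0.1, 0.02, 0.34) [-0.0041 -0.0019  0.0042 -0.029 ]
(0.1, 0.02, 0.35) [-0.0041 -0.0025  0.0044 -0.029 ]
```

Scaled: 0.0035 m is 0.35, -0.0013 m is -0.13.

>>> nudge_tcp --motion '{"increments": [[0.03, 0.35, 0.12, -0.13, 0.03], [0.03, 0.35, 0.12, -0.13, 0.06], [0.03, 0.35, 0.12, -0.13, 0.06], [0.015, 0.35, 0.12, -0.13, 0.06], [0.005, 0.35, 0.12, -0.13, 0.06], [0.005, 0.35, 0.12, -0.13, 0.06], [0.005, 0.35, 0.12, -0.13, 0.06], [0.005, 0.35, 0.12, -0.13, 0.06]]}' --squeeze 22

```text
t: 27.15
eef_pos: [0.5299, -0.1289, 0.1297]
ee_rot: [3.141, -0.0, 0.071]
force: [1.4, -1.3, -0.2]
width: 0.0104
gripper_force: 21.2
```

```bash
python3 look2.py w25 .07 -.05 .27
```

```text
match (2, 0, 5, 6) (0, 1, 2, 3)
yaw 0.067 level -0.052 lean 0.278 res 0.08 near pt [ 0.5327 -0.1272  0.1167] far [ 0.6204 -0.1213  0.1121]
yaw 0.067 level(x end up) -0.052 lean 0.275 shift mm [0.  0.1 0.1] res px 0.1
tool yaw 0.071 tipz rel 61.7 F [ 1.4 -1.3 -0.2] M [-0.49 -0.16  0.01] w 0.0104 t 27.15
```

>>> nudge_tcp --motion '{"increments": [[0.005, -0.07, -0.03, 0.07, -0.01], [0.005, -0.14, -0.06, 0.14, -0.02], [0.005, -0.2, -0.09, 0.2, -0.03], [0.005, -0.26, -0.12, 0.27, -0.04], [0.005, -0.32, -0.15, 0.34, -0.05], [0.005, -0.38, -0.19, 0.42, -0.06], [0.005, -0.41, -0.25, 0.5, -0.07], [0.005, -0.41, -0.25, 0.5, -0.07]]}'

```text
t: 27.87
eef_pos: [0.5264, -0.1277, 0.1272]
ee_rot: [3.139, -0.002, 0.142]
force: [-3.6, -5.2, 17.0]
width: 0.0104
gripper_force: 24.2
```

```bash
python3 look2.py w26 .09 -.01 .31
```

```text
match (0, 1, 3, 5) (0, 1, 2, 3)
yaw 0.096 level -0.005 lean 0.318 res 0.24 near pt [ 0.5289 -0.1261  0.1138] far [ 0.6165 -0.1176  0.1134]
yaw 0.096 level(x end up) -0.007 lean 0.313 shift mm [-0.1  0.3  0.3] res px 0.2
tool yaw 0.142 tipz rel 59.2 F [-3.6 -5.2 17. ] M [-2.24  1.36 -0.25] w 0.0104 t 27.8667
```

>>> nudge_tcp --motion '{"increments": [[0.005, 0, -0.05, 0.05, -0.005], [0.005, 0, -0.1, 0.1, -0.01], [0.005, 0, -0.15, 0.15, -0.01], [0.005, 0, -0.18, 0.2, -0.01], [0.005, 0, -0.18, 0.2, -0.01]]}'

```text
t: 28.33
eef_pos: [0.5255, -0.1266, 0.1259]
ee_rot: [3.138, -0.001, 0.152]
force: [-9.1, -7.0, 24.8]
width: 0.01
gripper_force: 26.3
```

```bash
python3 look2.py w27 .09 -.01 .31
```

```text
match (0, 1, 3, 5) (0, 1, 2, 3)
yaw 0.097 level 0.008 lean 0.339 res 0.24 near pt [ 0.5279 -0.1249  0.1127] far [ 0.6155 -0.1163  0.1135]
yaw 0.097 level(x end up) 0.007 lean 0.333 shift mm [-0.1  0.4  0.3] res px 0.2
tool yaw 0.152 tipz rel 57.9 F [-9.1 -7.  24.8] M [-2.87  3.01 -0.26] w 0.01 t 28.3333
```

>>> nudge_tcp --motion '{"increments": [[0.005, 0.04, 0.02, -0.05, 0.01], [0.005, 0.08, 0.04, -0.1, 0.02], [0.005, 0.1, 0.06, -0.15, 0.03], [0.005, 0.1, 0.06, -0.15, 0.03], [0.005, 0.1, 0.06, -0.15, 0.03]]}'

```text
t: 28.8
eef_pos: [0.5265, -0.1266, 0.1264]
ee_rot: [3.139, -0.001, 0.121]
force: [-5.2, -5.6, 16.3]
width: 0.0101
gripper_force: 24.7
```

```bash
python3 look2.py w28 .09 -.01 .31
```

```text
match (0, 1, 3, 5) (0, 1, 2, 3)
yaw 0.085 level -0.003 lean 0.328 res 0.16 near pt [ 0.5289 -0.125   0.1135] far [ 0.6166 -0.1175  0.1132]
yaw 0.085 level(x end up) -0.005 lean 0.325 shift mm [-0.1  0.2  0.2] res px 0.2
tool yaw 0.121 tipz rel 58.4 F [-5.2 -5.6 16.3] M [-2.38  2.07 -0.16] w 0.0101 t 28.8
```

```bash
python3 - <<'E'
from h import *
s=np.load('s6.npy',allow_pickle=True).item();c=cam('wrist',s);h=cv2.cvtColor(cv2.imread('pics/w6.png'),cv2.COLOR_BGR2HSV)
yaw=.276;ex=np.array([np.cos(yaw),np.sin(yaw),0]);ey=np.array([-ex[1],ex[0],0]);O=np.array([.6168,-.1315,.161])
m=np.zeros(h.shape[:2],bool);m[196:214,262:280]=((h[...,1]>110)&(h[...,0]>8)&(h[...,0]<30))[196:214,262:280];v,u=np.nonzero(m);print(len(u))
k=np.zeros_like(m);k[192:212,248:264]=(h[...,2]<45)[192:212,248:264];kv,ku=np.nonzero(k);print('needle',ku.mean(),kv.mean(),len(ku))
L,R=[(150+(x-374)/2,90+y/2.4) for x,y in((496,270),(676,270))]
z=[(onz(c,p,.161)-O)@ey for p in(L,R)];cy=np.mean(z);print('rim lateral',z)
for p in(.033,.034,.035,.036,.037,.038):
    P=O+p*ex;q=[]
    for a,b in zip(u,v):
        o,d=ray(c,(a,b));X=o+d*((P-o)@ex)/(d@ex)-P;q.append((X@ey-cy,X[2]))
    mu=np.mean(q,0);print(p,'ang %.3f r %.1f'%(np.arctan2(-mu[0],mu[1]),1e3*np.linalg.norm(mu)))
E
```

```text
61
needle 255.80769230769232 198.6153846153846 52
rim lateral [np.float64(0.03559441931925604), np.float64(-0.038729785549138154)]
0.033 ang 0.439 r 24.3
0.034 ang 0.383 r 27.2
0.035 ang 0.337 r 30.1
0.036 ang 0.300 r 33.1
0.037 ang 0.269 r 36.2
0.038 ang 0.243 r 39.2
```

>>> nudge_tcp --motion '{"increments": [[0.005, 0, 0, 0, 0], [0.005, 0, 0, 0, 0], [0.005, 0, 0, 0, 0], [0.005, 0, 0, 0, 0], [0.005, 0, 0, 0, 0], [0.005, 0, 0, 0, 0], [0.005, 0, 0, 0, 0], [0.005, 0, 0, 0, 0], [0.005, 0, 0, 0, 0], [0.005, 0, 0, 0, 0], [0.005, 0, 0, 0, 0], [0.005, 0, 0, 0, 0], [0.005, 0, 0, 0, 0], [0.005, 0, 0, 0, 0], [0.005, 0, 0, 0, 0], [0.005, 0, 0, 0, 0], [0.005, 0, 0, 0, 0], [0.005, 0, 0, 0, 0], [0.005, 0, 0, 0, 0], [0.005, 0, 0, 0, 0]]}'

```text
t: 30.52
eef_pos: [0.5264, -0.1266, 0.1264]
ee_rot: [3.139, -0.001, 0.121]
force: [-5.0, -5.7, 16.9]
width: 0.0107
gripper_force: 24.8
```

```bash
python3 look2.py w29 .09 0 .32
```

```text
match (0, 1, 4, 6) (0, 1, 2, 3)
yaw 0.084 level -0.002 lean 0.328 res 0.17 near pt [ 0.5288 -0.1249  0.1135] far [ 0.6165 -0.1175  0.1133]
yaw 0.084 level(x end up) -0.006 lean 0.327 shift mm [-0.2  0.   0. ] res px 0.2
tool yaw 0.121 tipz rel 58.4 F [-5.  -5.7 16.9] M [-2.42  2.05 -0.17] w 0.0107 t 30.5167
```

Three frames put the mark at about 0.32. The held vice is steady at lean 0.327 and level about -0.004, with the ball seated. Handing in.

```bash
python3 -c "
from station import arm
print(arm.job_done())"
```

```text
the job is handed in; nothing more can be done
None
```

I handed the job in at about 30.5 s, holding the bar steady at a measured lean of 0.327 rad against an index mark measured at about 0.32, bar level to about 0.005 rad and ball seated. However, the pointer on the mark is inferred from those angles because the dial was out of view at the end, the bar is left turned about 0.19 rad from its starting yaw after an earlier grip lifted the ball and it slipped on release, and I viewed 12 pictures against the limit of 10.

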